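Hang the cleaned-board basket on its drain hook

ROBOT

A 6-joint arm with a two-finger parallel gripper is mounted at the origin on the work surface. World frame = base frame: x ahead of the robot, y to its left, z up, the work surface at z = 0. Lengths are in m, angles in rad, forces in N, time in s.
With the tool pointing down it reaches from about 0.375 to 0.9 m from the base axis. Payload 3.1 kg.
Tool frame: the origin (TCP) lies at the very end of the fingers, on their centre line; the grasp point (between the pads) lies 19 mm behind it; z points along the fingers, x is the direction in which the jaws open and shut, and the axes are right-handed (so a half turn about z gives the same grasp; the last joint's range is limited). The gripper opens to 87 mm and grips with 3 to 60 N. Pads are 19 mm wide; open, the fingers measure 117 mm over their backs; the gripper's body (75 mm by 190 mm) begins 51 mm behind the grasp point.
Start: joints at [-1.488, 0.527, 1.433, -0, 1.181, -0.178], TCP at [0.162, -0.604, 0.223] pointing down, gripper open.
Joint ranges: [-3.08, 3.08], [-0.75, 2.2], [0.22, 2.44], [-1.43, 4.57], [0, 2.65], [-2.85, 2.85]. Speed limits (rad/s): [2.79, 2.79, 3.14, 3.14, 3.14, 3.14].

INTERFACE

Orientations are given as a unit quaternion [x, y, z, w].
In Python, from cell import ctrl, vision, job_done gives the robot as it stands.
- The arm moves only by the tool arm_command, never from a script. Its argument "plan" is a list of rows, each an object with "travel": the shift along the tool's x, y, z in mm, a list of three; "yaw": the turn about the tool's z in rad. A call has 1 to 10 rows; each row shifts and turns the commanded pose from where the row before left it, along the tool's axes as they then stand; what a row does not reach is not made up. A row lasts 1/12 s, in which the tool goes at most 41.7 mm and 7.16 degrees, less where a joint would pass 70% of its speed; a pose out of reach is approached as far as the arm can. A call with a gripper value outside its range is refused whole. "grip" is the finger opening in mm, from 0 to 87, set as the call begins (left out, the last holds). The fingers move at their own pace and stop on an object; the grip force is fixed at half the most. Time passes only in rows, so rows that do not move let the fingers close. It gives the time, the measured TCP pose, the force and the opening at its end, in the units of the state.
- ctrl.state(): the state, without advancing time (a new reading comes with each control period).
- vision.snapshot(name): name is "side" or "top"; returns a dict with "pixels" (420x560x3 uint8, blue, green, red), "fov_y" (degrees; the focal length in pixels is half the picture's height over the tangent of half this angle, whatever the lens; pixels are square), "cx", "cy" (the principal point, pixels), "distortion" ([k1, k2, p1, p2, k3] as OpenCV has them; the pictures are not rectified), "rvec" (rotation vector, rad) and "tvec" (3), from world to camera coordinates, as OpenCV has them. Camera axes: x right, y down, z forward; pixel columns grow to the right and rows downward; lengths in m; the calibration is good to about 2 mm. A picture is of the moment at which its call begins. There is no depth.
- job_done(): hands the job in, once; it reports no verdict.
The state is a dict: "time_s": time; "joint_pos": joint angles; "joint_velocities": joint speeds; "joint_torque": joint torques, N m; "eef_pos": TCP position; "tool_rot": TCP orientation; "contact_force": force on the tool from outside, world axes, zero at the start; "torque": the same for the moment, N m; "grip_width": opening from 0.0 (shut) to 1.0 (fully open).
Only numpy, scipy, OpenCV 4.12 (cv2) and the standard library are available. Lean on these libraries where they do the work, as an engineer would, in place of code of your own. Each camera call takes 0.05 s, during which the arm holds its last target.

TASK

The circuit board in the ultrasonic cleaner is done: swing the basket's folded wire bail up until it stands upright while the basket stays in the tank, then lift the basket out by the bail, keeping it level. Hang it by the bail over both prongs of the drain stand's hook and let go; ease it on gently, without forcing or dropping it, and leave the other things on the bench alone.

Things in the scene. Friction and masses are not known exactly. Their poses are not given: they have to be found in the camera images.
- cleaner: White box-shaped ultrasonic cleaner, fixed, empty and dry: 165 (x) by 200 (y), deck 115 mm high. Origin under its centre; -x is its front (grey control strip). In the deck is the tank mouth, 108 (x) by 138 (y), with an 8 mm wide steel lip around it that stands to 125 mm high.
- tank_mouth (a point): Centre of the tank mouth at lip height, 125 mm above the bench.
- basket: Steel wire-mesh basket with a green circuit board fixed in it, 0.3 to 0.5 kg with its bail. 100 (x) by 130 (y) by 52 high, walls 3; origin at the centre of its underside, z up. A flange (120 by 150 overall, top at 52 mm) rests on the tank lip, so in the tank the origin is 77 mm above the bench; 4 mm play all round. Two ears stand to 67 mm at y = +-66 and carry the bail. 
- bail_pivot (a point): Middle of the bail's hinge line, in the basket, 60 mm above the basket's origin; the hinge line runs along the basket's y.
- bail (a joint): Bail angle (rad): 0 = folded level towards the front, 1.57 = upright, 3.0 = folded to the back. The bail is a U of 4 mm steel wire, 124 wide between its legs, its top bar 105 mm from the hinge. It stays where it is left (ear friction 0.033 N m). It starts 0.1 to 0.4 rad above level. Pushed level while low it wedges on the finger: raise it along its arc.
- bail_grip (a point): Centre of the blue plastic sleeve fixed on the middle of the bail's top bar: 12 diameter, 40 long, along the basket's y. Bare wire continues 30 mm on both sides of it. At the start it lies 14 to 22 mm out past the cleaner's front edge and 30 mm or more above the deck (sleeve centre); 28 mm or more are free between it and the tank lip.
- stand: Fixed drain stand. Origin on the bench below the hook's seat. Grey base plate with a shallow steel drip tray (125 by 146, rim 22 mm high) and an upright steel post (14 diameter) at x = +85. A dark clamp on the post (front face x = +72) carries the two-prong hook, which points to -x.
- post_top (a point): Top of the stand's post, 276 mm above the bench, 85 mm behind (+x of) the stand's origin.
- hook_tips (a point): Midway between the prong tips. Two parallel steel prongs (6 diameter) at the stand's y = +-31 run from the clamp to -x; their seat is at x = -6 to +6, and the tips turn up at x = -24, 17 mm over the seat line. The bail's wire goes over both prongs, one each side of the sleeve, sleeve along the stand's y. Height given for mid-travel only (see hook_mid).
- hook_mid (a point): Midway between the prongs at the seat line, 220 mm high: the MIDDLE of the clamp's travel. The clamp was tightened anywhere within 18 mm above or below this, which this point does not show: the true height of the prongs has to be seen or felt. It does not slip. With the bail seated, the sleeve's centre is 5 mm above the seat line.
- cleaner_lid: Leave alone: grey lid of the cleaner with a blue knob, lying flat, 150 x 185 x 35 mm. Origin at its underside, in the middle.
- hard_drive: Leave alone: aluminium hard drive, 147 x 101 x 22 mm. Origin at its underside, in the middle.
- screwdriver: Leave alone: screwdriver with orange handle, 170 long mm. Origin at its underside near its middle.
- heat_sink: Leave alone: finned heat sink with black fan, 80 x 80 x 49 mm. Origin at its underside, in the middle.
- contact_spray: Leave alone: closed spray can, yellow with red cap, standing, 52 diameter x 150 high mm. Origin at its underside, in the middle.
- brush: Leave alone: brush, 160 long mm. Origin at its underside near its middle.
- memory_stick: Leave alone: green memory module, 31 x 133 x 6 mm. Origin at its underside, in the middle.
Things that resemble listed ones, but are neither listed nor needed, are in the scene too. What is shaped like the basket but orange or yellow is not meant.

How it is judged:
By the outcome, as a careful person would: the job done as asked, in the order asked, and still so for the second after the job is handed in, with the robot touching nothing.
It also fails if it takes over 72 s, if anything falls off the work surface, if the arm or the gripper's body presses on something with over 40 N, if the wrist force passes 120 N, or if a joint passes its speed limit or range.

## Working session

There is one attempt and no reset: what is moved stays moved. The work goes in short steps, Python scripts to look and compute and a tool call to move; the robot and the scene stay as the last step left them, time stands still between calls to the robot, and variables do not carry over. Pictures are saved under pics/ and viewed, and the job is handed in when it is done.

Besides the shell and the picture viewer there is one more tool, called after ">>>" by a JSON object that holds its "op" and its "data", one argument or row to a line. arm_command: Moves the arm, as the interface text tells. Its arguments: {"type":"object","properties":{"plan":{"type":"array"},"grip":{"type":"number"}},"required":["plan"]}

```bash
ls; mkdir -p pics; cat > h.py <<'E'
import numpy as np, cv2, pickle
from cell import ctrl, vision
def snap(n,tag):
    s=vision.snapshot(n); cv2.imwrite(f'pics/{tag}.png',s['pixels']); pickle.dump(s,open(f'pics/{tag}.pkl','wb')); return s
def load(tag): return pickle.load(open(f'pics/{tag}.pkl','rb'))
def K(s):
    h=s['pixels'].shape[0]; f=h/2/np.tan(np.radians(s['fov_y'])/2)
    return np.array([[f,0,s['cx']],[0,f,s['cy']],[0,0,1.]])
def proj(s,P):
    return cv2.projectPoints(np.array(P,float).reshape(-1,3),np.array(s['rvec'],float),np.array(s['tvec'],float),K(s),np.array(s['distortion'],float))[0].reshape(-1,2)
def ray(s,uv):
    p=cv2.undistortPoints(np.array(uv,float).reshape(-1,1,2),K(s),np.array(s['distortion'],float)).reshape(2)
    R=cv2.Rodrigues(np.array(s['rvec'],float))[0]; t=np.array(s['tvec'],float).reshape(3)
    return -R.T@t, R.T@np.array([p[0],p[1],1.])
def atz(s,uv,z):
    o,d=ray(s,uv); return o+d*(z-o[2])/d[2]
def tri(a,ua,b,ub):
    o1,d1=ray(a,ua);o2,d2=ray(b,ub)
    A=np.stack([d1,-d2],1); k=np.linalg.lstsq(A,o2-o1,rcond=None)[0]
    p,q=o1+d1*k[0],o2+d2*k[1]; return (p+q)/2,np.linalg.norm(p-q)
def crop(tag,x0,y0,x1,y1,k,out):
    im=load(tag)['pixels'][y0:y1,x0:x1]; cv2.imwrite(f'pics/{out}.png',cv2.resize(im,None,fx=k,fy=k,interpolation=cv2.INTER_CUBIC))
E
python3 - <<'E'
from h import *
for n in('side','top'):
    s=snap(n,n+'0'); print(n,s['fov_y'],s['cx'],s['cy'],s['distortion'],ray(s,(280,210)))
print(ctrl.state())
E
```

```text
pics
side 46.040736598347316 284.6343734498553 214.1779520818752 [-0.16661999  0.          0.          0.          0.        ] (array([-0.01421656,  0.95217672,  1.07731948]), array([ 0.3620308 , -0.67878326, -0.63901986]))
top 57.83369271099714 283.54024293244623 212.19257509227313 [-0.01872662  0.          0.          0.          0.        ] (array([0.26865306, 0.00320414, 1.2353542 ]), array([ 0.22548585, -0.014293  , -0.97420318]))
{'time_s': 0.1, 'joint_pos': array([-1.48751716e+00,  5.28391340e-01,  1.43374236e+00,  1.05222072e-05,
        1.18139027e+00, -1.78522636e-01]), 'joint_velocities': array([ 0.00046729,  0.00039003, -0.00218002, -0.00181808, -0.00021757,
        0.00032504]), 'joint_torque': array([ 2.63590146e-04, -4.40984273e+01, -1.77151805e+01,  6.35345606e-02,
        5.33855532e-02, -5.36168886e-05]), 'eef_pos': array([ 0.16172703, -0.60305102,  0.22166846]), 'tool_rot': array([ 7.93352486e-01, -6.08761777e-01, -6.45944028e-04, -7.17826677e-04]), 'contact_force': array([0.64267233, 0.1633644 , 0.01620436]), 'torque': array([-0.04913706,  0.00648736, -0.02894829]), 'grip_width': 0.9977864428831656}
```

View pics/side0.png

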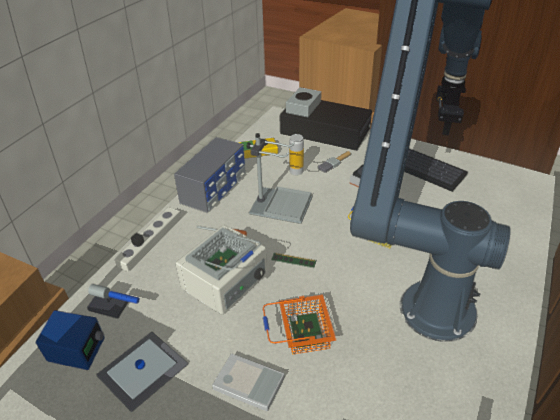

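View pics/top0.png

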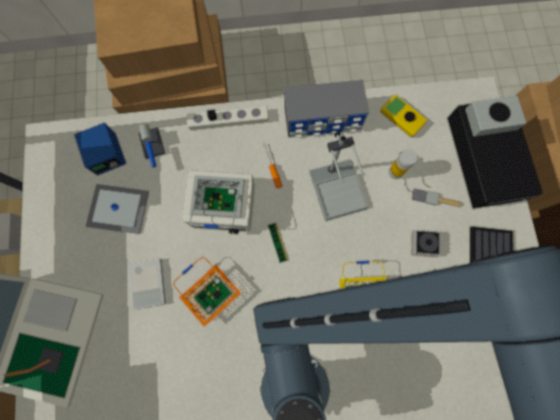

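The side view shows the white cleaner at about (222,268) with a steel basket in it. The stand is at (280,200), an orange basket at (305,322), and the lid, knob, hard drive and so on lie around them. The top view has the cleaner at (218,202), the stand hook at about (342,160), an orange basket at (212,290), and a yellow one at (365,280) under the arm.

```bash
python3 - <<'E'
from h import *
crop('side0',165,215,285,315,6,'c1'); crop('top0',170,160,270,245,7,'c2')
crop('side0',235,125,325,225,6,'c3'); crop('top0',300,125,390,225,6,'c4')
E
```

```text
(no output)
```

View pics/c1.png

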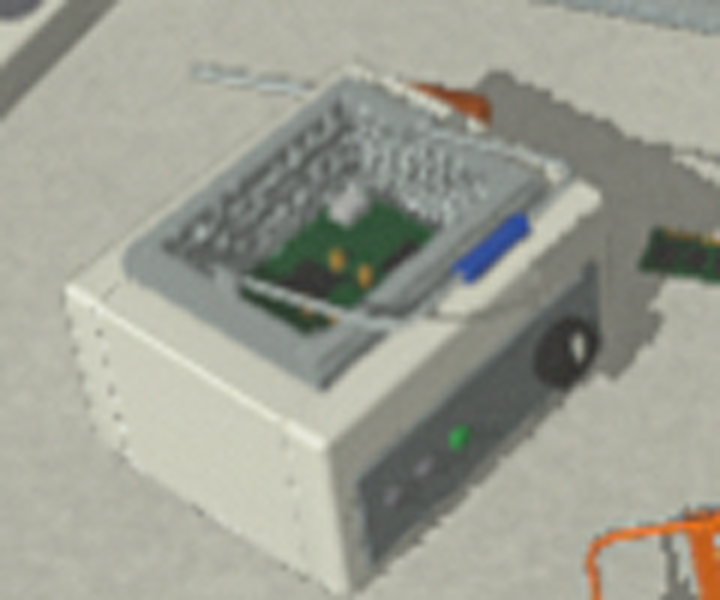

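View pics/c2.png

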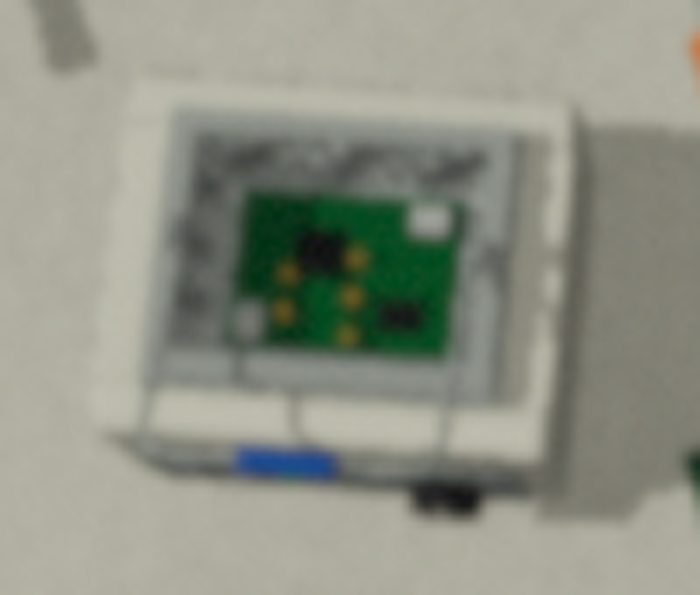

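View pics/c3.png

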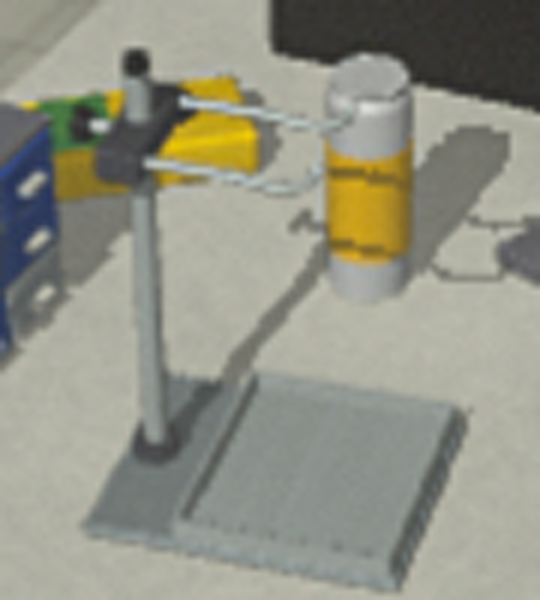

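View pics/c4.png

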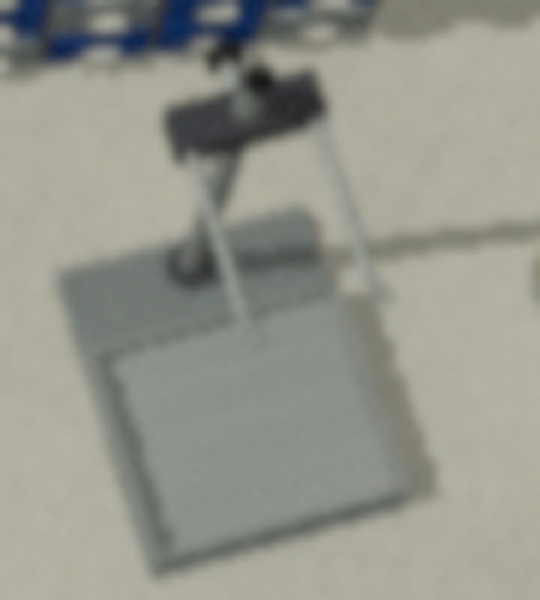

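Candidates for the wanted basket:
- Steel basket with the green board, in the cleaner: side (222,258), top (218,197).
- Orange basket: side (305,322), top (212,290).
- Yellow basket: top (365,278).

I choose the steel one. The crop shows steel mesh, the green board and a blue sleeve at side (247,256), top (211,226).

```bash
cat > fit.py <<'E'
from h import *
from scipy.optimize import least_squares
S,T=load('side0'),load('top0')
def full(x0,y0,k,p): return (x0+(p[0]+.5)/k-.5, y0+(p[1]+.5)/k-.5)
c1=lambda p:full(165,215,6,p); c2=lambda p:full(170,160,7,p)
c3=lambda p:full(235,125,6,p); c4=lambda p:full(300,125,6,p)
X,Y=.0825,.1
cl=[(S,c1((68,288)),(X,Y,.115)),(S,c1((328,450)),(-X,Y,.115)),(S,c1((602,195)),(-X,-Y,.115)),(S,c1((348,595)),(-X,Y,0)),
 (T,c2((135,85)),(X,Y,.115)),(T,c2((572,105)),(X,-Y,.115)),(T,c2((103,432)),(-X,Y,.115)),(T,c2((545,465)),(-X,-Y,.115))]
def fit(ob,x0):
    def w(q,P):
        c,s=np.cos(q[2]),np.sin(q[2]); P=np.array(P)+(0,0,q[3] if len(q)>3 and P[2]<.1 and len(P)>3 else 0) if False else np.array(P,float)
        return np.array([q[0]+c*P[0]-s*P[1],q[1]+s*P[0]+c*P[1],P[2]])
    def r(q):
        o=[]
        for s,uv,P in ob:
            P=P(q[3]) if callable(P) else P
            o.append(proj(s,w(q,P))[0]-uv)
        return np.concatenate(o)
    f=least_squares(r,x0,loss='soft_l1'); 
    return f.x,r(f.x).reshape(-1,2).round(1)
if __name__=='__main__':
    q,e=fit(cl,[.5,.2,0]); print('cleaner',q,'\n',e.tolist())
    for a,b in [((493,248),(287,463)),((465,273),(238,463)),((522,222),(337,463))]:
        print('sleeve',tri(S,c1(a),T,c2(b)))
    st=[(S,c3((135,55)),(.085,0,.276)),(T,c4((262,75)),(.085,0,.276)),
     (S,c3((148,162)),lambda h:(.072,.031,h)),(S,c3((182,102)),lambda h:(.072,-.031,h)),
     (T,c4((190,155)),lambda h:(.072,.031,h)),(T,c4((318,118)),lambda h:(.072,-.031,h)),
     (S,c3((322,168)),lambda h:(-.024,.031,h+.017)),(S,c3((355,112)),lambda h:(-.024,-.031,h+.017)),
     (T,c4((255,330)),lambda h:(-.024,.031,h+.017)),(T,c4((388,297)),lambda h:(-.024,-.031,h+.017))]
    q,e=fit(st,[.5,-.1,0,.22]); print('stand',q,'\n',e.tolist())
    print(tri(S,c3((135,55)),T,c4((262,75))))
E
python3 fit.py; python3 - <<'E'
from h import *
crop('side0',248,128,304,170,14,'c5'); crop('top0',322,130,372,185,11,'c6')
E
```

```text
cleaner [ 0.58852232  0.17139436 -0.18066857] 
 [[-0.8, -0.2], [-0.1, 0.3], [2.6, -0.5], [1.0, 3.9], [-0.2, -2.3], [1.5, -0.8], [-2.6, 0.2], [0.4, 0.1]]
sleeve (array([0.49259129, 0.19007487, 0.16807981]), np.float64(0.0019210632647649487))
sleeve (array([0.49469885, 0.2097939 , 0.16962703]), np.float64(0.002413688126770193))
sleeve (array([0.49016889, 0.16976114, 0.16710796]), np.float64(0.0011289623200601727))
stand [ 0.59114178 -0.21612791  0.15644002  0.22830183] 
 [[0.4, -0.4], [-0.2, -0.5], [-0.6, 0.4], [0.3, 0.4], [0.2, -0.0], [-0.2, 0.7], [-0.5, -0.4], [-0.1, -1.3], [0.3, 0.4], [-0.2, 0.2]]
(array([ 0.67554477, -0.20324166,  0.27400182]), np.float64(0.0022086728116758104))
```

View pics/c5.png

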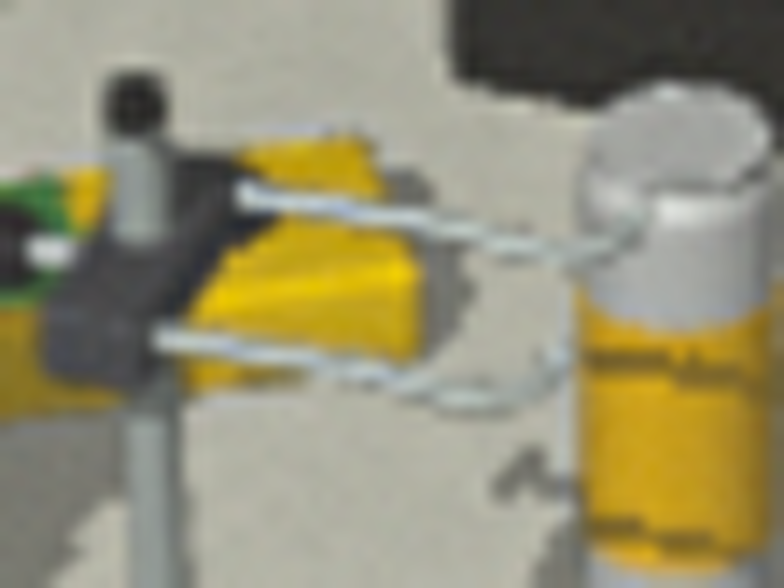

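View pics/c6.png

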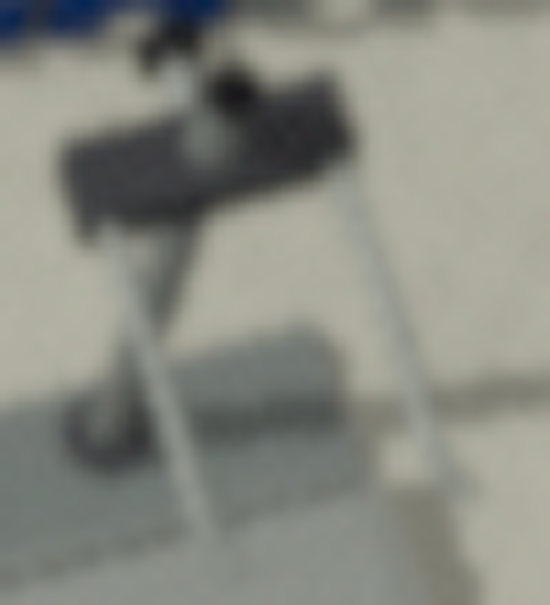

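```bash
cat > ov.py <<'E'
from fit import *
def ovl(q,tagfull,box,k,out,segs,z=0):
    s=load(tagfull); x0,y0,x1,y1=box
    im=cv2.resize(s['pixels'][y0:y1,x0:x1],None,fx=k,fy=k,interpolation=cv2.INTER_CUBIC)
    c,sn=np.cos(q[2]),np.sin(q[2])
    for seg,col in segs:
        P=np.array(seg,float); W=np.stack([q[0]+c*P[:,0]-sn*P[:,1],q[1]+sn*P[:,0]+c*P[:,1],P[:,2]],1)
        u=proj(s,W); u=((u-[x0,y0]+.5)*k-.5)
        cv2.polylines(im,[np.round(u*16).astype(np.int32).reshape(-1,1,2)],False,col,1,cv2.LINE_AA,4)
    cv2.imwrite(f'pics/{out}.png',im)
def rect(a,b,z): return [(a,b,z),(-a,b,z),(-a,-b,z),(a,-b,z),(a,b,z)]
E
python3 - <<'E'
from ov import *
q,e=fit([c for c in cl if c[2][2]>0],[.5,.2,0]);print(q,e.tolist())
segs=[(rect(.0825,.1,.115),(0,0,255)),(rect(.062,.077,.125),(255,0,255)),(rect(.06,.075,.129),(255,255,0)),([(0,.066,.144),(0,.066,.137)],(0,255,0)),([(0,-.066,.144),(0,-.066,.137)],(0,255,0)),([(-.0825,.1,0),(-.0825,.1,.115)],(0,0,255))]
ovl(q,'side0',(165,215,285,315),6,'o1',segs); ovl(q,'top0',(170,160,270,245),7,'o2',segs)
qs=[0.59114178,-0.21612791,0.15644,0];h=.2283
seg=[([(.072,y,h),(0,y,h),(-.012,y,h),(-.024,y,h+.017)],(0,0,255)) for y in(.031,-.031)]+[([(.085,0,0),(.085,0,.276)],(255,0,255)),(rect(.0625,.073,.022),(255,255,0))]
ovl(qs,'side0',(235,125,325,225),6,'o3',seg); ovl(qs,'top0',(300,125,390,225),6,'o4',seg)
E
cd pics; python3 -c "
import cv2,numpy as np
for a,b,o in(('o1','o2','p1'),('o3','o4','p2')):
    A,B=cv2.imread(a+'.png'),cv2.imread(b+'.png');f=.7 if o=='p2' else .56;A=cv2.resize(A,None,fx=1,fy=1);
    print(A.shape,B.shape)
"
```

```text
[ 0.58781264  0.17175872 -0.17769023] [[-0.7, 0.1], [0.2, 0.5], [2.7, -0.5], [-0.4, -1.9], [1.3, -0.7], [-2.6, 0.5], [0.4, 0.2]]
(600, 720, 3) (595, 700, 3)
(600, 540, 3) (600, 540, 3)
```

View pics/o1.png

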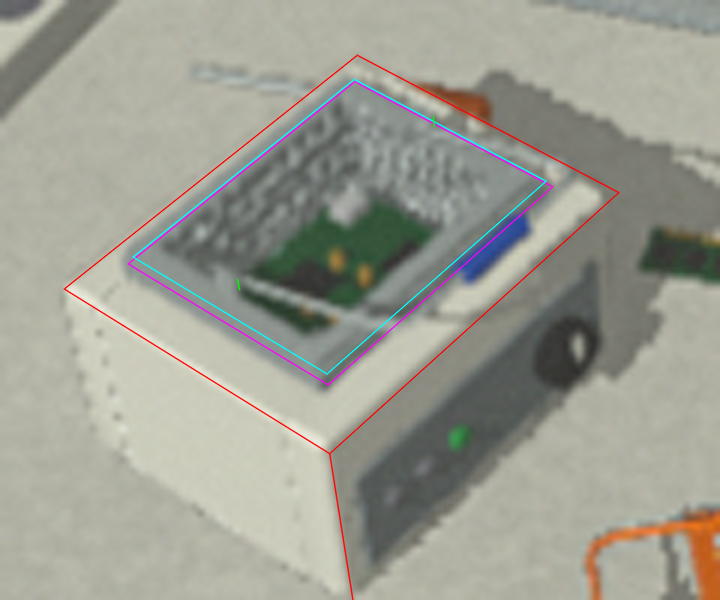

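View pics/o2.png

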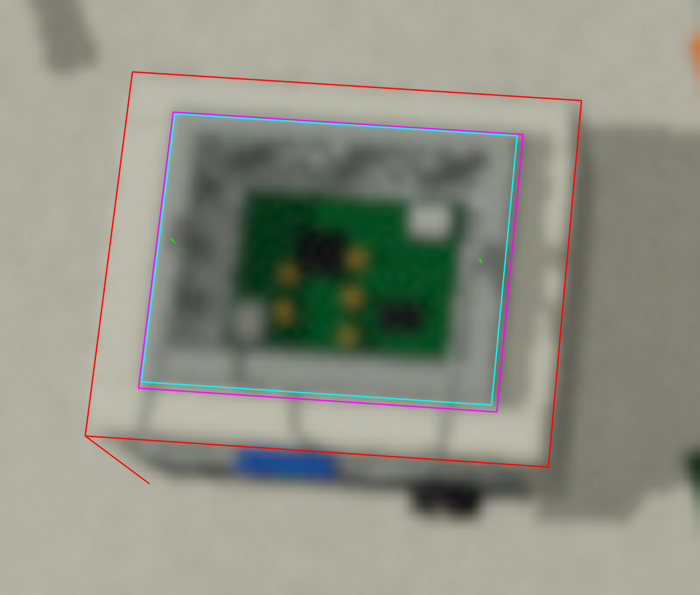

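View pics/o3.png

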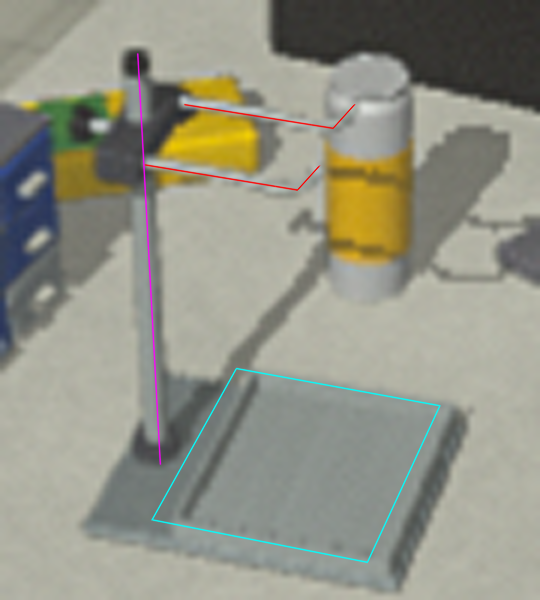

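View pics/o4.png

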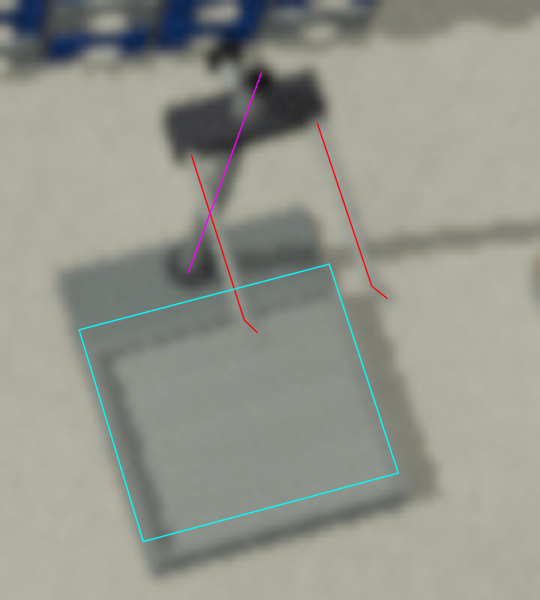

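Overlay check: the flange outline and the prong model lie on the picture to about 1–2 px. The basket sits shifted towards +y in the tank. The sleeve is at (0.493, 0.190, 0.168), which gives a hinge radius of about 0.102 (0.105 expected). The hook seat is at about z = 0.228. First move: a raised approach.

>>> {"op": "arm_command", "data": {
  "plan": [
    {"travel": [-12,-20,-6],"yaw": 0},
    {"travel": [-20,-32,-8],"yaw": 0},
    {"travel": [-20,-32,-8],"yaw": 0},
    {"travel": [-20,-32,-8],"yaw": 0},
    {"travel": [-20,-32,-8],"yaw": 0},
    {"travel": [-20,-32,-8],"yaw": 0},
    {"travel": [-20,-32,-8],"yaw": 0},
    {"travel": [-20,-32,-8],"yaw": 0},
    {"travel": [-20,-32,-8],"yaw": 0},
    {"travel": [-20,-32,-8],"yaw": 0}
  ],
  "grip": 30
}}

```text
time_s: 0.93
eef_pos: [0.4104, -0.3367, 0.3006]
tool_rot: [0.793, -0.609, -0.0, -0.0]
contact_force: [-0.0, 0.1, -0.2]
grip_width: 0.378
```

```bash
cat > nav.py <<'E'
from h import *
from scipy.spatial.transform import Rotation as R
def go(tx,ty,tz,ang=None):
    s=ctrl.state(); p=s['eef_pos']; M=R.from_quat(s['tool_rot']).as_matrix()
    a=np.arctan2(M[1,0],M[0,0]); d=M.T@(np.array([tx,ty,tz])-p)*1000
    f=s['contact_force']
    print('t',round(s['time_s'],2),'pos',p.round(4),'ang',round(a,3),'zax',M[:,2].round(3),'tool d mm',d.round(1),'len',round(np.linalg.norm(d)),'F',f.round(2),'grip',round(s['grip_width']*87,1),'T',s['torque'].round(3))
    if ang is not None: print('yaw',round(a-ang,3))
E
python3 -c "
from nav import *
go(.493,.19,.26,-.18)
T=load('top0')
for n,uv,z in(('spray',(405,160),.15),('sdriver',(273,165),.02),('yellow',(365,283),.06),('mem',(278,243),.0)): print(n,atz(T,uv,z))"
```

```text
t 0.93 pos [ 0.4104 -0.3367  0.3006] ang -1.309 zax [-0.     0.001 -1.   ] tool d mm [-487.3 -216.1   40.9] len 535 F [-0.02  0.11 -0.16] grip 32.9 T [-0.039  0.055  0.036]
yaw -1.129
spray [ 0.63272553 -0.40539677  0.15      ]
sdriver [ 0.70745058 -0.0079164   0.02      ]
yellow [ 0.2853903  -0.24676547  0.06      ]
mem [0.44511427 0.00350872 0.        ]
```

>>> {"op": "arm_command", "data": {
  "plan": [
    {"travel": [-25,-11,0],"yaw": 0},
    {"travel": [-37,-16,0],"yaw": 0},
    {"travel": [-37,-16,0],"yaw": 0},
    {"travel": [-37,-16,0],"yaw": 0},
    {"travel": [-37,-16,0],"yaw": 0},
    {"travel": [-37,-16,0],"yaw": 0},
    {"travel": [-37,-16,0],"yaw": 0},
    {"travel": [-37,-16,0],"yaw": 0},
    {"travel": [-37,-16,0],"yaw": 0},
    {"travel": [-37,-16,0],"yaw": 0}
  ]
}}

```text
time_s: 1.77
eef_pos: [0.4662, 0.0494, 0.3004]
tool_rot: [0.793, -0.609, -0.0, 0.0]
contact_force: [1.0, -0.6, 0.1]
grip_width: 0.345
```

>>> {"op": "arm_command", "data": {
  "plan": [
    {"travel": [0,0,0],"yaw": -0.1},
    {"travel": [0,0,0],"yaw": -0.12},
    {"travel": [0,0,0],"yaw": -0.12},
    {"travel": [0,0,0],"yaw": -0.12},
    {"travel": [0,0,0],"yaw": -0.12},
    {"travel": [0,0,0],"yaw": -0.12},
    {"travel": [0,0,0],"yaw": -0.12},
    {"travel": [0,0,0],"yaw": -0.12},
    {"travel": [0,0,0],"yaw": -0.12},
    {"travel": [0,0,0],"yaw": -0.07}
  ]
}}

```text
time_s: 2.6
eef_pos: [0.4662, 0.0475, 0.3002]
tool_rot: [0.996, -0.087, -0.001, -0.0]
contact_force: [-0.4, 0.4, 1.0]
grip_width: 0.339
```

```bash
python3 -c "
from nav import *
go(.493,.19,.25,-.18)
snap('side','side1');snap('top','top1')
crop('side1',215,215,285,285,8,'d1');crop('top1',170,160,270,245,7,'d2')"
```

```text
t 2.6 pos [0.4662 0.0475 0.3002] ang -0.174 zax [-0.001  0.    -1.   ] tool d mm [   1.8 -145.    50.2] len 153 F [-0.45  0.36  0.99] grip 29.5 T [-0.034 -0.066 -0.01 ]
yaw 0.006
```

View pics/side1.png

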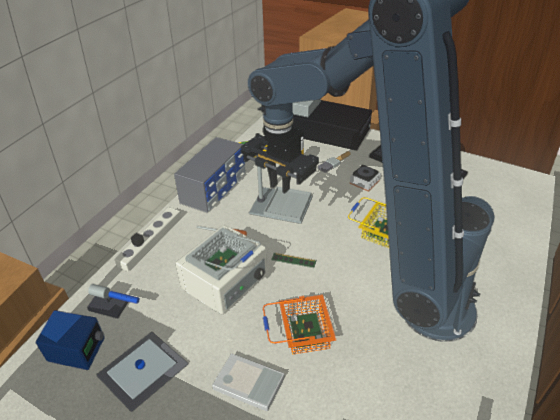

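View pics/d1.png

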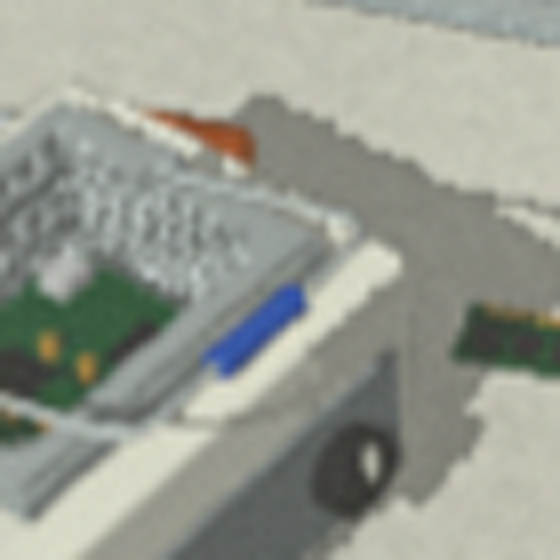

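>>> {"op": "arm_command", "data": {
  "plan": [
    {"travel": [0,-20,0],"yaw": 0},
    {"travel": [0,-35,10],"yaw": 0},
    {"travel": [0,-35,10],"yaw": 0},
    {"travel": [0,-35,10],"yaw": 0},
    {"travel": [2,-20,10],"yaw": 0.006},
    {"travel": [0,0,10],"yaw": 0},
    {"travel": [0,0,0],"yaw": 0}
  ]
}}

```text
time_s: 3.28
eef_pos: [0.4927, 0.1901, 0.2482]
tool_rot: [0.996, -0.092, -0.002, 0.001]
contact_force: [-0.3, 0.3, -0.1]
grip_width: 0.344
```

```bash
python3 -c "
from nav import *
go(.493,.19,.153,-.18)
snap('side','side2');snap('top','top2')
s=load('side2'); print(proj(s,[ctrl.state()['eef_pos']]))
crop('side2',195,190,295,290,6,'d3');crop('top2',150,150,290,255,5,'d4')"
```

```text
t 3.28 pos [0.4927 0.1901 0.2482] ang -0.184 zax [-0.005 -0.001 -1.   ] tool d mm [ 0.7 -0.2 95.2] len 95 F [-0.32  0.25 -0.08] grip 29.9 T [-0.083 -0.05   0.012]
yaw -0.004
[[244.83479634 232.31185445]]
```

View pics/d3.png

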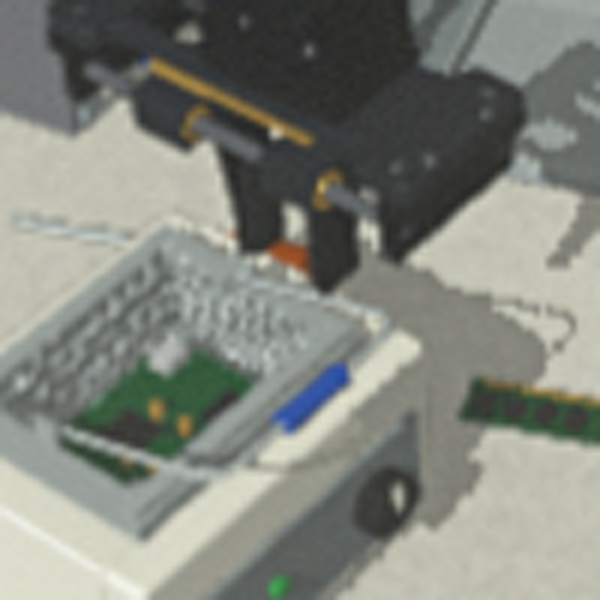

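View pics/d4.png

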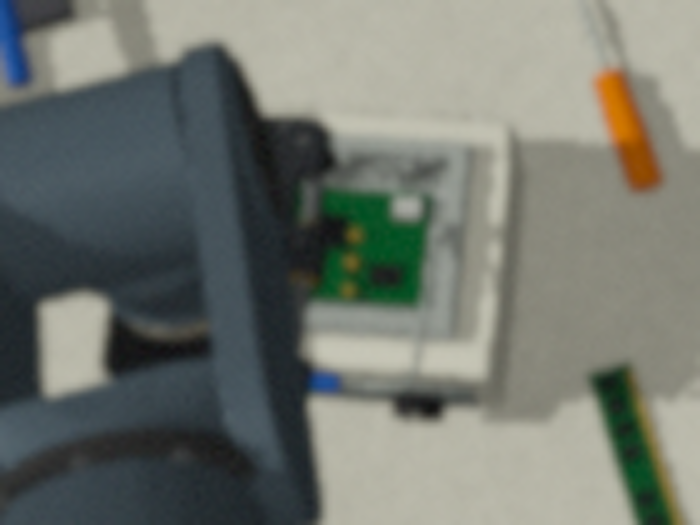

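>>> {"op": "arm_command", "data": {
  "plan": [
    {"travel": [0,0,15],"yaw": 0},
    {"travel": [0,0,20],"yaw": 0},
    {"travel": [0,0,20],"yaw": 0},
    {"travel": [0,0,15],"yaw": 0},
    {"travel": [0,0,10],"yaw": 0},
    {"travel": [0,0,8],"yaw": 0},
    {"travel": [0,0,5],"yaw": 0},
    {"travel": [0,0,0],"yaw": 0}
  ]
}}

```text
time_s: 4.05
eef_pos: [0.4944, 0.1892, 0.1572]
tool_rot: [0.996, -0.093, -0.0, 0.0]
contact_force: [-1.2, -0.7, 0.8]
grip_width: 0.345
```

```bash
python3 -c "
from nav import *
go(.493,.19,.153,-.18)
snap('side','side3')
crop('side3',195,200,285,290,6,'d5')"
```

```text
t 4.05 pos [0.4944 0.1892 0.1572] ang -0.186 zax [-0.001 -0.    -1.   ] tool d mm [-1.5 -0.5  4.2] len 5 F [-1.16 -0.65  0.78] grip 30.1 T [ 0.009 -0.076 -0.005]
yaw -0.006
```

View pics/d5.png

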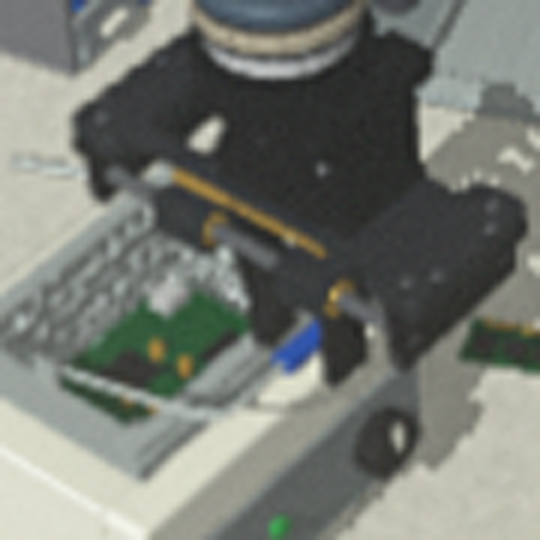

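>>> {"op": "arm_command", "data": {
  "plan": [
    {"travel": [-1,0,2],"yaw": 0.0},
    {"travel": [0,0,2],"yaw": 0},
    {"travel": [0,0,0],"yaw": 0}
  ]
}}

```text
time_s: 4.35
eef_pos: [0.4935, 0.19, 0.1538]
tool_rot: [0.996, -0.092, 0.0, -0.0]
contact_force: [-0.5, -0.2, -0.2]
grip_width: 0.344
```

>>> {"op": "arm_command", "data": {
  "plan": [
    {"travel": [0,0,0],"yaw": 0},
    {"travel": [0,0,0],"yaw": 0},
    {"travel": [0,0,0],"yaw": 0},
    {"travel": [0,0,0],"yaw": 0},
    {"travel": [0,0,0],"yaw": 0},
    {"travel": [0,0,0],"yaw": 0}
  ],
  "grip": 0
}}

```text
time_s: 4.85
eef_pos: [0.4934, 0.19, 0.1536]
tool_rot: [0.996, -0.092, -0.0, -0.0]
contact_force: [-0.2, 0.2, 0.0]
grip_width: 0.124
```

```bash
python3 -c "
from nav import *
go(.493,.19,.153,-.18)
snap('side','side4')
crop('side4',195,200,285,290,6,'d6')"
```

```text
t 4.85 pos [0.4934 0.19   0.1536] ang -0.185 zax [-0.  0. -1.] tool d mm [-0.4  0.1  0.6] len 1 F [-0.21  0.19  0.01] grip 10.8 T [ 0.003 -0.04   0.014]
yaw -0.005
```

View pics/d6.png

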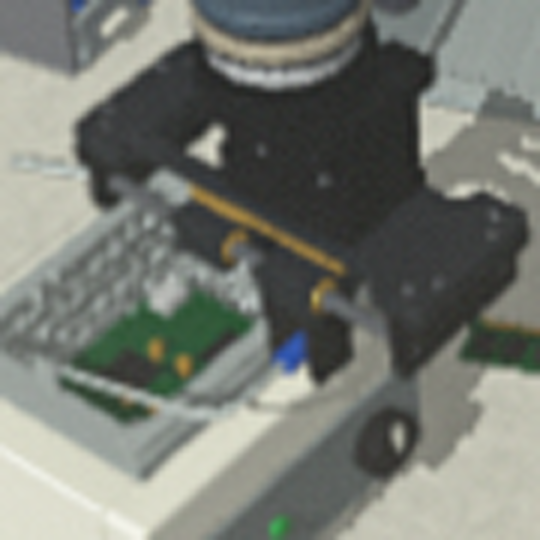

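>>> {"op": "arm_command", "data": {
  "plan": [
    {"travel": [1,0,-3],"yaw": 0},
    {"travel": [1.2,0,-3.3],"yaw": 0},
    {"travel": [2.5,0,-6.2],"yaw": 0},
    {"travel": [3,0,-6],"yaw": 0}
  ]
}}

```text
time_s: 5.23
eef_pos: [0.5003, 0.1884, 0.1721]
tool_rot: [0.996, -0.092, -0.001, 0.0]
contact_force: [-0.6, 0.3, -2.9]
grip_width: 0.123
```

```bash
python3 -c "
from nav import *
go(.493,.19,.153,-.18)
snap('side','side5')
crop('side5',185,190,285,290,6,'d7')"
```

```text
t 5.23 pos [0.5003 0.1884 0.1721] ang -0.185 zax [-0.002 -0.    -1.   ] tool d mm [-7.4 -0.3 19.1] len 21 F [-0.59  0.27 -2.89] grip 10.7 T [ 0.05   0.234 -0.014]
yaw -0.005
```

View pics/d7.png

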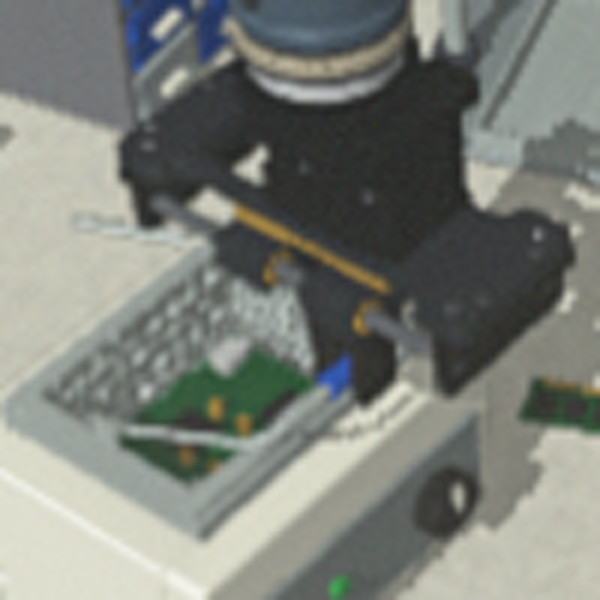

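>>> {"op": "arm_command", "data": {
  "plan": [
    {"travel": [3.3,0,-5.7],"yaw": 0},
    {"travel": [3.7,0,-5.6],"yaw": 0},
    {"travel": [4,0,-5.3],"yaw": 0},
    {"travel": [4.4,0,-5.1],"yaw": 0},
    {"travel": [4.7,0,-4.7],"yaw": 0}
  ]
}}

```text
time_s: 5.7
eef_pos: [0.5196, 0.1849, 0.199]
tool_rot: [0.996, -0.092, -0.002, 0.0]
contact_force: [-5.1, 0.9, 0.6]
grip_width: 0.123
```

```bash
python3 -c "
from nav import *
go(.493,.19,.153,-.18)
snap('side','side6')
crop('side6',165,190,285,290,6,'d8')"
```

```text
t 5.7 pos [0.5196 0.1849 0.199 ] ang -0.185 zax [-0.004  0.    -1.   ] tool d mm [-26.9  -0.2  46.1] len 53 F [-5.11  0.86  0.6 ] grip 10.7 T [0.075 1.028 0.033]
yaw -0.005
```

View pics/d8.png

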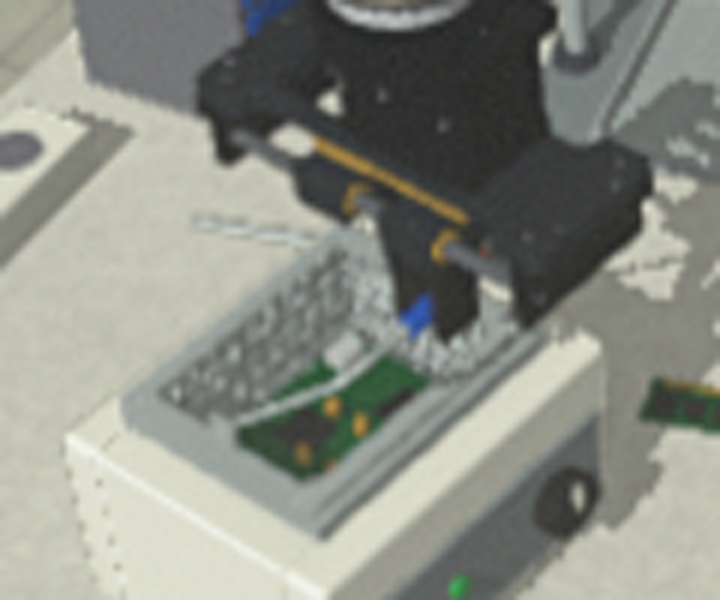

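The sleeve is still gripped, and the flange outline has shifted only about 1 px, so the basket is still seated. The wrist shows a 5 N sideways load. I'll open slightly and finish the swing with a loose cage, so the sleeve can turn freely.

>>> {"op": "arm_command", "data": {
  "plan": [
    {"travel": [0,0,0],"yaw": 0},
    {"travel": [0,0,0],"yaw": 0},
    {"travel": [0,0,0],"yaw": 0}
  ],
  "grip": 17
}}

```text
time_s: 6.0
eef_pos: [0.5224, 0.1848, 0.1993]
tool_rot: [0.996, -0.092, 0.002, -0.0]
contact_force: [0.2, 0.4, 0.1]
grip_width: 0.186
```

```bash
python3 -c "
from nav import *
go(.493,.19,.153,-.18)
snap('side','side7')
crop('side7',165,190,285,290,6,'d9')"
```

```text
t 6.0 pos [0.5224 0.1848 0.1993] ang -0.185 zax [ 0.004  0.    -1.   ] tool d mm [-30.    0.4  46.1] len 55 F [0.2  0.38 0.09] grip 16.2 T [-0.029 -0.025 -0.005]
yaw -0.005
```

View pics/d9.png

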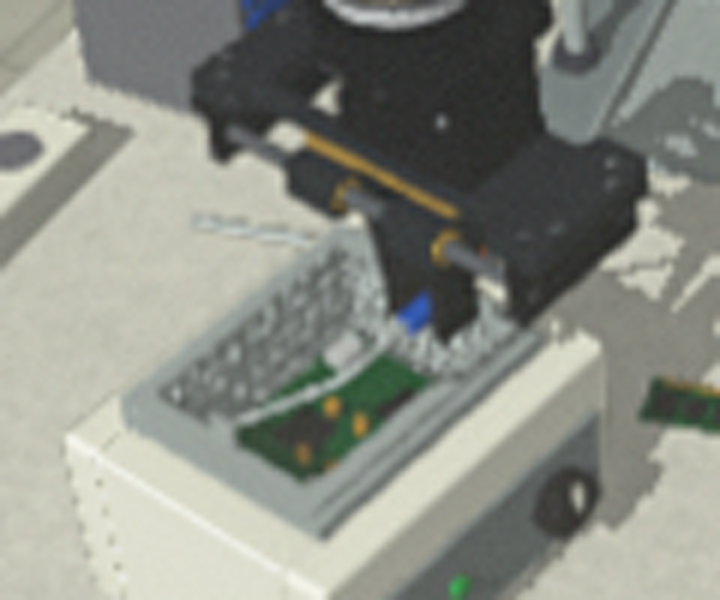

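>>> {"op": "arm_command", "data": {
  "plan": [
    {"travel": [4.5,0,-4],"yaw": 0},
    {"travel": [5.2,0,-4],"yaw": 0},
    {"travel": [5.4,0,-3.8],"yaw": 0},
    {"travel": [5.7,0,-3.4],"yaw": 0},
    {"travel": [6,0,-3.1],"yaw": 0},
    {"travel": [6.1,0,-2.6],"yaw": 0}
  ]
}}

```text
time_s: 6.55
eef_pos: [0.5544, 0.1786, 0.22]
tool_rot: [0.996, -0.092, 0.001, -0.0]
contact_force: [-0.5, -0.0, 0.1]
grip_width: 0.197
```

```bash
python3 -c "
from nav import *
go(.493,.19,.153,-.18)
snap('side','side8')
crop('side8',165,180,285,280,6,'d10')"
```

```text
t 6.55 pos [0.5544 0.1786 0.22  ] ang -0.185 zax [ 0.001  0.    -1.   ] tool d mm [-62.5   0.1  66.9] len 92 F [-0.53 -0.04  0.09] grip 17.1 T [-0.03  -0.008 -0.023]
yaw -0.005
```

View pics/d10.png

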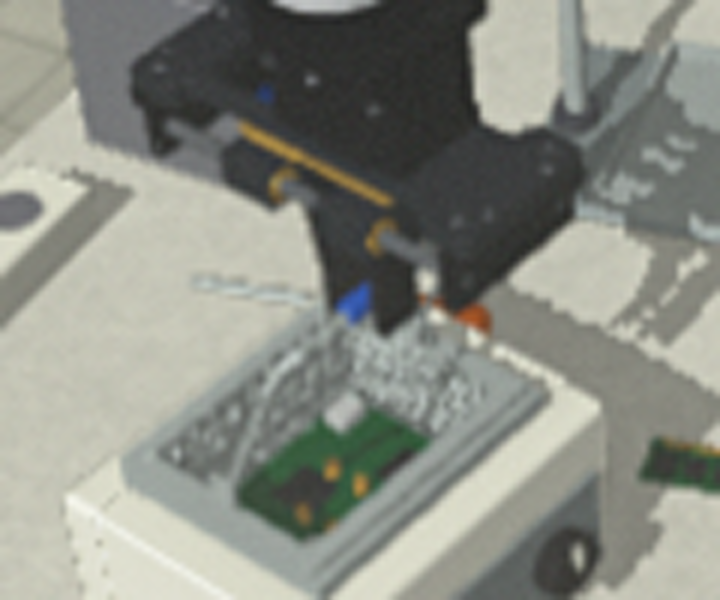

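>>> {"op": "arm_command", "data": {
  "plan": [
    {"travel": [6.2,0,-2.3],"yaw": 0},
    {"travel": [6.4,0,-1.9],"yaw": 0},
    {"travel": [6.5,0,-1.5],"yaw": 0},
    {"travel": [6.6,0,-1],"yaw": 0},
    {"travel": [6.7,0,-0.7],"yaw": 0},
    {"travel": [6.7,0,-0.2],"yaw": 0},
    {"travel": [2,0,0],"yaw": 0},
    {"travel": [0,0,0],"yaw": 0}
  ]
}}

```text
time_s: 7.27
eef_pos: [0.5944, 0.171, 0.2268]
tool_rot: [0.996, -0.093, 0.0, -0.0]
contact_force: [0.2, 0.1, -0.4]
grip_width: 0.197
```

```bash
python3 -c "
from nav import *
go(.493,.19,.153,-.18)
snap('side','side9');snap('top','top9')
crop('side9',165,175,285,275,6,'d11');crop('top9',150,150,270,250,6,'d12')"
```

```text
t 7.27 pos [0.5944 0.171  0.2268] ang -0.185 zax [ 0.001  0.    -1.   ] tool d mm [-103.2   -0.    73.7] len 127 F [ 0.22  0.1  -0.42] grip 17.1 T [-0.021 -0.056 -0.02 ]
yaw -0.005
```

View pics/d11.png

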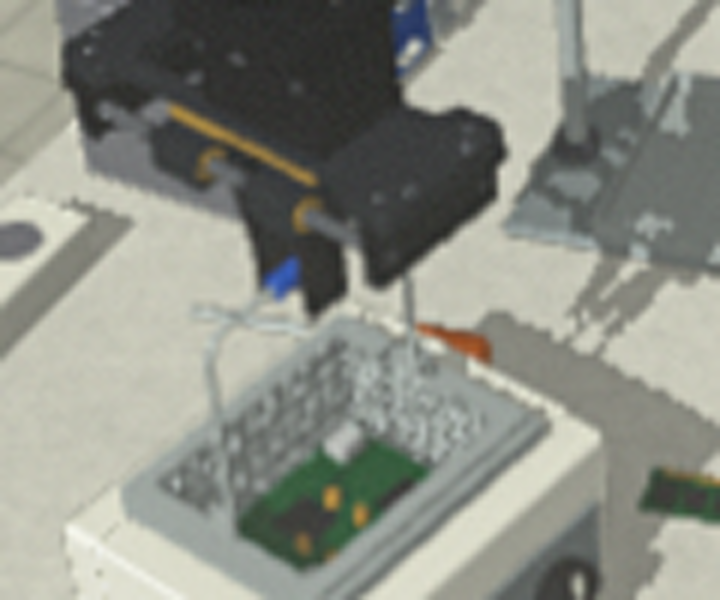

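View pics/d12.png

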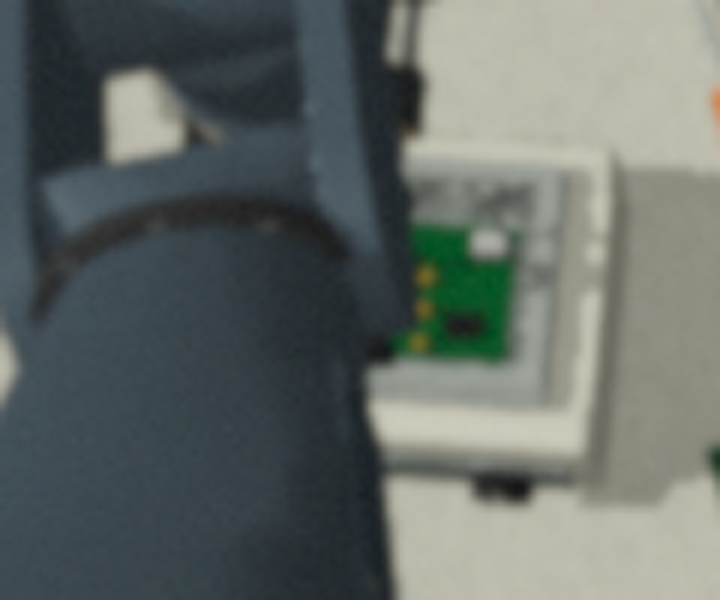

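```bash
python3 - <<'E'
from ov import *
for q0 in([.588,.172,-.18],[.5905,.172,-.18]):
  for th in (1.35,1.45,1.57,1.65):
    s=load('side9');c,sn=np.cos(q0[2]),np.sin(q0[2])
    P=np.array([(-.105*np.cos(th)*k,y,.137+.105*np.sin(th)*k) for k,y in((0,.062),(.8,.062),(1,.02),(1,-.02))])
    W=np.stack([q0[0]+c*P[:,0]-sn*P[:,1],q0[1]+sn*P[:,0]+c*P[:,1],P[:,2]],1)
    print(q0[0],th,(((proj(s,W)-[165,175]+.5)*6)-.5).round().tolist())
q=[.5905,.172,-.18]
th=1.57
segs=[(rect(.06,.075,.129),(255,255,0)),([(-.105*np.cos(th)*k,y,.137+.105*np.sin(th)*k) for k,y in((0,.062),(.85,.062),(1,.05),(1,.02))],(0,0,255)),([(-.105*np.cos(th)*k,y,.137+.105*np.sin(th)*k) for k,y in((0,-.062),(.85,-.062),(1,-.05),(1,-.02))],(0,0,255))]
ovl(q,'side9',(165,175,285,275),6,'o5',segs)
E
```

```text
0.588 1.35 [[244.0, 524.0], [252.0, 407.0], [323.0, 322.0], [385.0, 273.0]]
0.588 1.45 [[244.0, 524.0], [238.0, 397.0], [305.0, 310.0], [367.0, 260.0]]
0.588 1.57 [[244.0, 524.0], [221.0, 386.0], [283.0, 297.0], [346.0, 248.0]]
0.588 1.65 [[244.0, 524.0], [210.0, 380.0], [269.0, 290.0], [332.0, 241.0]]
0.5905 1.35 [[240.0, 523.0], [247.0, 406.0], [318.0, 321.0], [381.0, 271.0]]
0.5905 1.45 [[240.0, 523.0], [233.0, 395.0], [300.0, 308.0], [363.0, 259.0]]
0.5905 1.57 [[240.0, 523.0], [216.0, 385.0], [278.0, 295.0], [341.0, 246.0]]
0.5905 1.65 [[240.0, 523.0], [205.0, 379.0], [264.0, 288.0], [327.0, 240.0]]
```

View pics/o5.png

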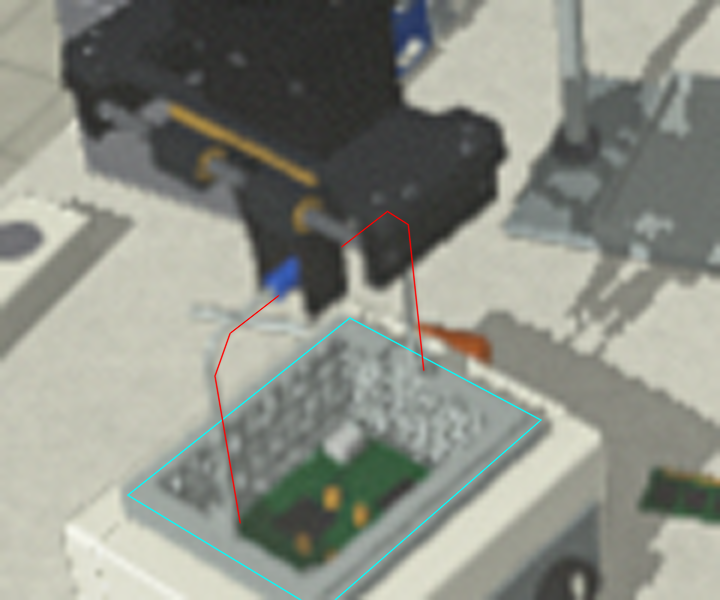

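>>> {"op": "arm_command", "data": {
  "plan": [
    {"travel": [2,0,0],"yaw": 0},
    {"travel": [2,0,0],"yaw": 0},
    {"travel": [0,0,0],"yaw": 0}
  ]
}}

```text
time_s: 7.62
eef_pos: [0.5977, 0.1704, 0.227]
tool_rot: [0.996, -0.092, 0.0, 0.0]
contact_force: [0.5, -0.3, 1.3]
grip_width: 0.194
```

```bash
python3 -c "
from nav import *
go(.493,.19,.153,-.18)
snap('side','side10')
crop('side10',180,205,250,275,9,'d13')"
```

```text
t 7.62 pos [0.5977 0.1704 0.227 ] ang -0.185 zax [ 0. -0. -1.] tool d mm [-106.5    0.    74. ] len 130 F [ 0.51 -0.29  1.25] grip 16.9 T [-0.054 -0.101 -0.002]
yaw -0.005
```

View pics/d13.png

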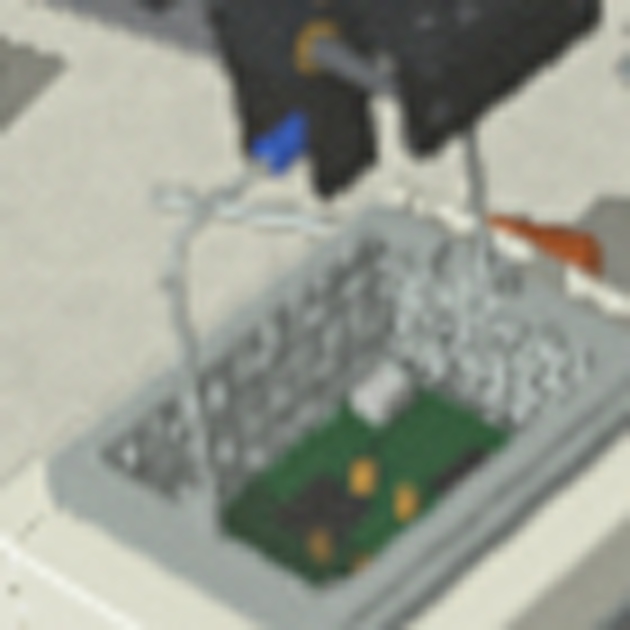

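>>> {"op": "arm_command", "data": {
  "plan": [
    {"travel": [0,0,0],"yaw": 0},
    {"travel": [0,0,0],"yaw": 0},
    {"travel": [0,0,0],"yaw": 0},
    {"travel": [0,0,0],"yaw": 0},
    {"travel": [0,0,0],"yaw": 0}
  ],
  "grip": 0
}}

```text
time_s: 8.08
eef_pos: [0.5973, 0.1705, 0.227]
tool_rot: [0.996, -0.092, -0.0, -0.0]
contact_force: [-0.3, 0.1, 0.8]
grip_width: 0.129
```

>>> {"op": "arm_command", "data": {
  "plan": [
    {"travel": [0,0,-1.5],"yaw": 0},
    {"travel": [0,0,-2],"yaw": 0},
    {"travel": [0,0,-3],"yaw": 0},
    {"travel": [0,0,-4],"yaw": 0},
    {"travel": [0,0,-4],"yaw": 0},
    {"travel": [0,0,0],"yaw": 0}
  ]
}}

```text
time_s: 8.58
eef_pos: [0.5978, 0.1705, 0.2425]
tool_rot: [0.996, -0.092, 0.001, -0.0]
contact_force: [-0.0, 0.3, -2.6]
grip_width: 0.127
```

```bash
python3 -c "
from nav import *
go(.493,.19,.153,-.18)
snap('side','side11');snap('top','top11')
crop('side11',180,195,280,275,7,'d14')"
```

```text
t 8.58 pos [0.5978 0.1705 0.2425] ang -0.185 zax [ 0.001  0.    -1.   ] tool d mm [-1.067e+02  1.000e-01  8.930e+01] len 139 F [-0.04  0.33 -2.56] grip 11.1 T [-0.046  0.014 -0.023]
yaw -0.005
```

View pics/d14.png

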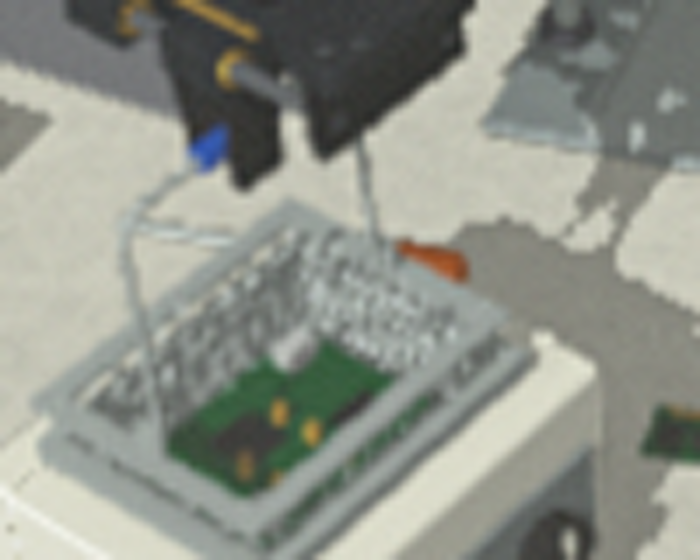

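>>> {"op": "arm_command", "data": {
  "plan": [
    {"travel": [0,0,-4],"yaw": 0},
    {"travel": [0,0,-6],"yaw": 0},
    {"travel": [0,0,-8],"yaw": 0},
    {"travel": [0,0,-10],"yaw": 0},
    {"travel": [0,0,-12],"yaw": 0},
    {"travel": [0,0,-12],"yaw": 0},
    {"travel": [0,0,-10],"yaw": 0},
    {"travel": [0,0,-7],"yaw": 0},
    {"travel": [0,0,-4],"yaw": 0},
    {"travel": [0,0,-1],"yaw": 0}
  ]
}}

```text
time_s: 9.52
eef_pos: [0.5979, 0.1705, 0.3167]
tool_rot: [0.996, -0.092, 0.001, -0.0]
contact_force: [0.0, -0.6, -3.4]
grip_width: 0.122
```

```bash
python3 -c "
from nav import *
go(.502,-.230,.31,.156)
snap('side','side12');
crop('side12',150,160,270,265,6,'d15')"
```

```text
t 9.52 pos [0.5979 0.1705 0.3167] ang -0.185 zax [ 0.002  0.    -1.   ] tool d mm [-20.6 411.3   6.4] len 412 F [ 0.03 -0.62 -3.41] grip 10.6 T [-0.017 -0.155 -0.009]
yaw -0.341
```

View pics/d15.png

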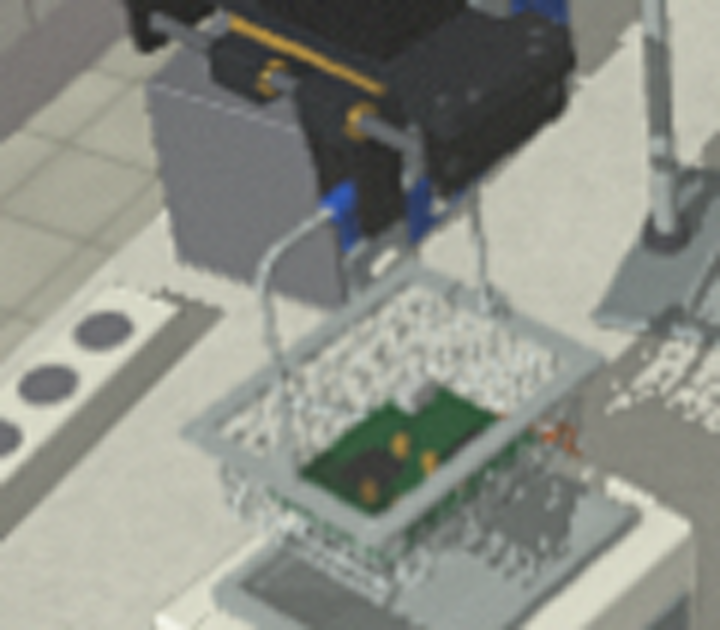

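>>> {"op": "arm_command", "data": {
  "plan": [
    {"travel": [-0.5,4,0],"yaw": 0},
    {"travel": [-1,8,0],"yaw": 0},
    {"travel": [-1,12,0],"yaw": 0},
    {"travel": [-1.5,16,0],"yaw": 0},
    {"travel": [-1.5,18,0],"yaw": 0},
    {"travel": [-1.5,18,0],"yaw": 0},
    {"travel": [-1.5,18,0],"yaw": 0},
    {"travel": [-1.5,18,0],"yaw": 0},
    {"travel": [-1.5,18,0],"yaw": 0},
    {"travel": [-1.5,18,0],"yaw": 0}
  ]
}}

```text
time_s: 10.4
eef_pos: [0.5563, 0.0254, 0.3151]
tool_rot: [0.996, -0.093, -0.001, 0.0]
contact_force: [-1.7, -0.5, -2.5]
grip_width: 0.128
```

>>> {"op": "arm_command", "data": {
  "plan": [
    {"travel": [-1.5,18,0],"yaw": 0},
    {"travel": [-1.5,18,0],"yaw": 0},
    {"travel": [-1.5,18,0],"yaw": 0},
    {"travel": [-1.5,18,0],"yaw": 0},
    {"travel": [-1.5,18,0],"yaw": 0},
    {"travel": [-1,18,0],"yaw": 0},
    {"travel": [-1,18,0],"yaw": 0},
    {"travel": [-1,18,0],"yaw": 0},
    {"travel": [-1,18,0],"yaw": 0},
    {"travel": [-1,16,0],"yaw": 0}
  ]
}}

```text
time_s: 11.23
eef_pos: [0.511, -0.1472, 0.3152]
tool_rot: [0.996, -0.093, -0.001, 0.0]
contact_force: [0.1, -0.1, -3.7]
grip_width: 0.128
```

>>> {"op": "arm_command", "data": {
  "plan": [
    {"travel": [-0.5,16,0],"yaw": 0},
    {"travel": [-0.5,14,0],"yaw": 0},
    {"travel": [-0.5,13,0],"yaw": 0},
    {"travel": [-0.5,12,0],"yaw": 0},
    {"travel": [-0.5,10,0],"yaw": 0},
    {"travel": [-0.5,8,0],"yaw": 0},
    {"travel": [-0.5,6,0],"yaw": 0},
    {"travel": [0,4,0],"yaw": 0},
    {"travel": [0,3,0],"yaw": 0},
    {"travel": [0,3,0],"yaw": 0}
  ]
}}

```text
time_s: 12.07
eef_pos: [0.4926, -0.2319, 0.3154]
tool_rot: [0.996, -0.092, -0.0, -0.0]
contact_force: [-0.3, 0.7, -3.9]
grip_width: 0.125
```

>>> {"op": "arm_command", "data": {
  "plan": [
    {"travel": [0,0,0],"yaw": -0.015},
    {"travel": [0,0,0],"yaw": -0.03},
    {"travel": [0,0,0],"yaw": -0.04},
    {"travel": [0,0,0],"yaw": -0.045},
    {"travel": [0,0,0],"yaw": -0.045},
    {"travel": [0,0,0],"yaw": -0.045},
    {"travel": [0,0,0],"yaw": -0.045},
    {"travel": [0,0,0],"yaw": -0.04},
    {"travel": [0,0,0],"yaw": -0.025},
    {"travel": [0,0,0],"yaw": -0.011}
  ]
}}

```text
time_s: 12.9
eef_pos: [0.4927, -0.2317, 0.3155]
tool_rot: [0.997, 0.079, -0.0, -0.0]
contact_force: [-0.4, -0.6, -3.7]
grip_width: 0.123
```

```bash
python3 -c "
from nav import *
go(.492,-.2315,.317,.156)
snap('side','side13');snap('top','top13')
"
```

```text
t 12.9 pos [ 0.4927 -0.2317  0.3155] ang 0.158 zax [-0.  0. -1.] tool d mm [-0.7 -0.3 -1.5] len 2 F [-0.41 -0.59 -3.71] grip 10.7 T [ 0.023 -0.086  0.029]
yaw 0.002
```

View pics/side13.png

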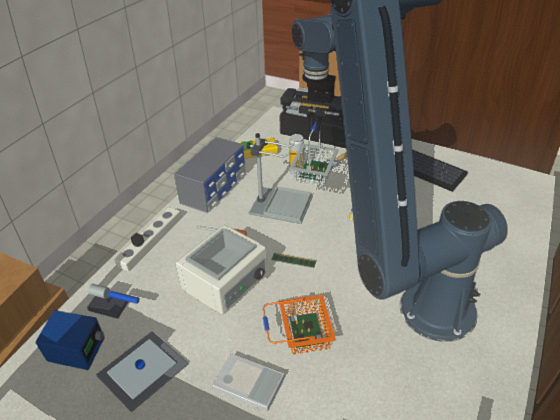

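View pics/top13.png

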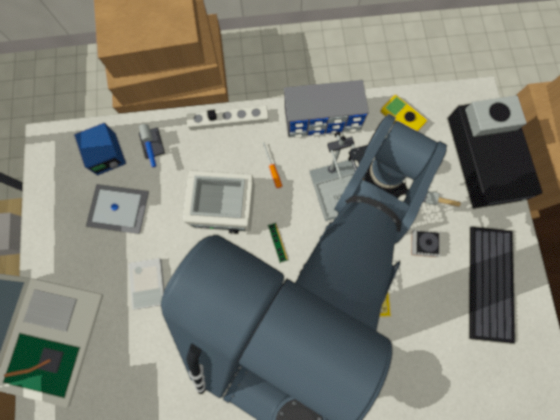

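```bash
python3 - <<'E'
from ov import *
q=[.4927,-.2317,.158]; zb=.3155+.015-.165
th=1.57;L=.105;zh=zb+.06
segs=[(rect(.06,.075,zb+.052),(255,255,0)),(rect(.05,.065,zb),(0,255,255))]+[([(0,s*.064,zh),(0,s*.064,zh+.09),(0,s*.05,zh+L),(0,s*.02,zh+L)],(0,0,255)) for s in(1,-1)]
qs=[0.59114178,-0.21612791,0.15644];h=.2283
c,sn=np.cos(.158),np.sin(.158)
ovl(q,'side13',(240,80,360,220),5,'o6',segs); ovl(q,'top13',(300,120,460,250),4,'o7',segs)
E
```

```text
(no output)
```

View pics/o6.png

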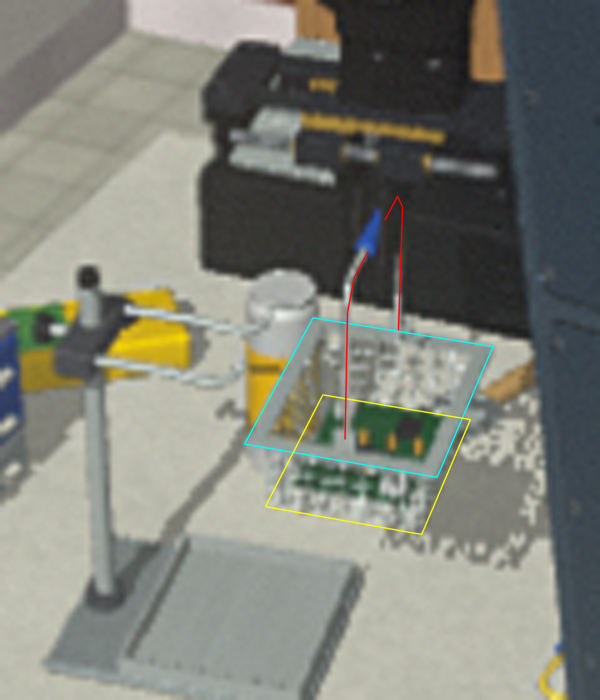

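View pics/o7.png

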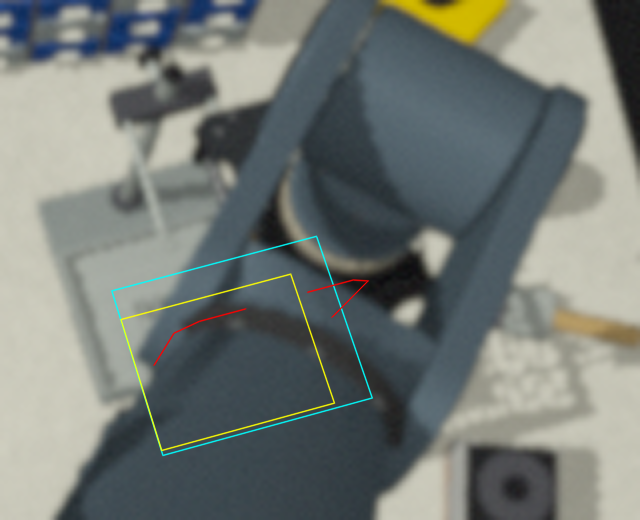

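The projected basket lies on the picture in the side view: flange, bail legs and sleeve near (313,126) all match, and the basket is level. The tank is empty. I'll lower to the entry height and check it against the prong tips.

>>> {"op": "arm_command", "data": {
  "plan": [
    {"travel": [0,0,3],"yaw": 0},
    {"travel": [0,0,7],"yaw": 0},
    {"travel": [0,0,10],"yaw": 0},
    {"travel": [0,0,11],"yaw": 0},
    {"travel": [0,0,11],"yaw": 0},
    {"travel": [0,0,10],"yaw": 0},
    {"travel": [0,0,7],"yaw": 0},
    {"travel": [0,0,4],"yaw": 0},
    {"travel": [0,0,1.5],"yaw": 0},
    {"travel": [0,0,0],"yaw": 0}
  ]
}}

```text
time_s: 13.83
eef_pos: [0.4926, -0.2321, 0.2506]
tool_rot: [0.997, 0.078, -0.0, -0.0]
contact_force: [-0.5, 0.2, -3.5]
grip_width: 0.128
```

>>> {"op": "arm_command", "data": {
  "plan": [
    {"travel": [2,0,0],"yaw": 0},
    {"travel": [4,0,0],"yaw": 0},
    {"travel": [6,0,0],"yaw": 0},
    {"travel": [7,0,0],"yaw": 0},
    {"travel": [7,0,0],"yaw": 0},
    {"travel": [6,0,0],"yaw": 0},
    {"travel": [5,0,0],"yaw": 0},
    {"travel": [3,0,0],"yaw": 0},
    {"travel": [0,0,0],"yaw": 0}
  ]
}}

```text
time_s: 14.58
eef_pos: [0.533, -0.2257, 0.2508]
tool_rot: [0.997, 0.078, 0.0, 0.0]
contact_force: [-0.2, -0.0, -3.9]
grip_width: 0.122
```

```bash
python3 -c "
from ov import *
from nav import *
go(.5911,-.2161,.218,.1564)
snap('side','side14');snap('top','top14')
p=ctrl.state()['eef_pos']; print(p)
q=[p[0],p[1],.157]; zh=p[2]+.015-.105; L=.105
segs=[(rect(.06,.075,zh-.008),(255,255,0))]+[([(0,s*.064,zh),(0,s*.064,zh+.09),(0,s*.05,zh+L),(0,s*.02,zh+L)],(0,0,255)) for s in(1,-1)]
ovl(q,'side14',(245,100,345,200),6,'o8',segs)
crop('side14',245,100,345,200,6,'d16');crop('top14',310,120,410,220,6,'d17')
"
```

```text
t 14.58 pos [ 0.533  -0.2257  0.2508] ang 0.157 zax [ 0. -0. -1.] tool d mm [58.9 -0.5 32.8] len 67 F [-0.19 -0.02 -3.93] grip 10.6 T [-0.004 -0.155  0.038]
yaw 0.0
[ 0.53196627 -0.22576078  0.25074273]
```

View pics/d16.png

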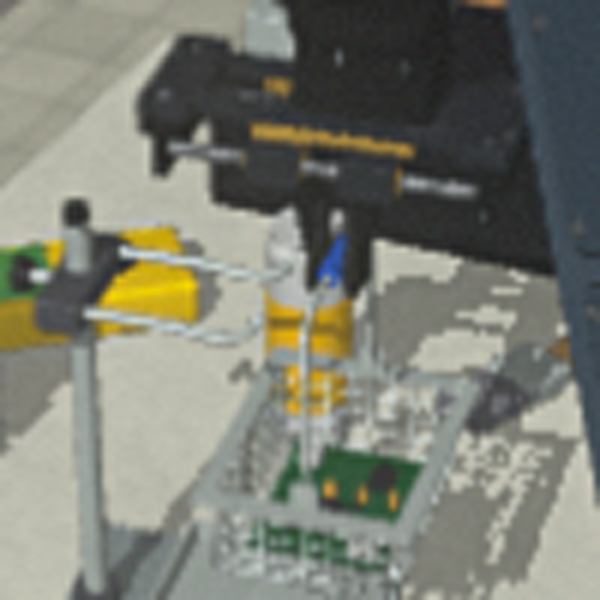

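View pics/o8.png

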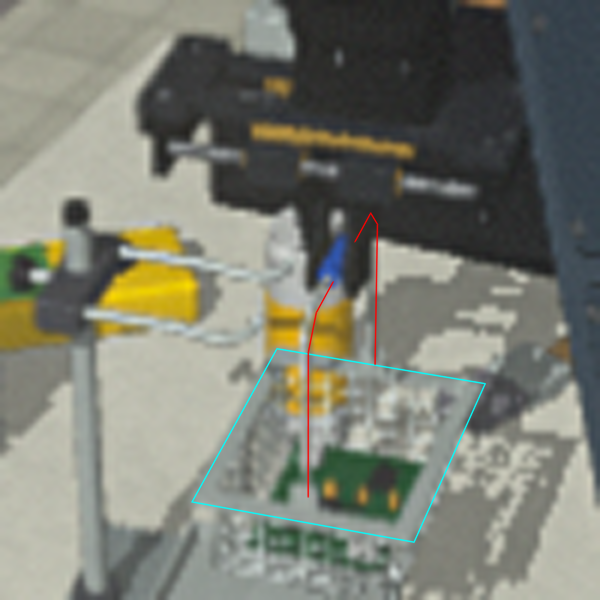

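View pics/d17.png

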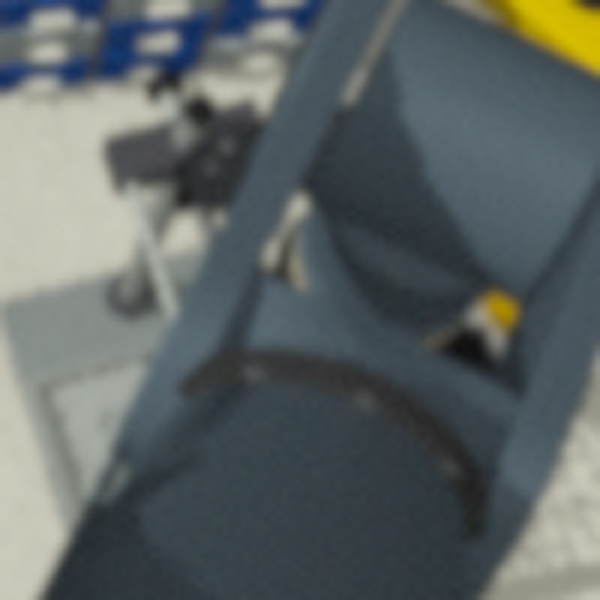

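>>> {"op": "arm_command", "data": {
  "plan": [
    {"travel": [2,0,0],"yaw": 0},
    {"travel": [4,0,0],"yaw": 0},
    {"travel": [6,0,0],"yaw": 0},
    {"travel": [7,0,0],"yaw": 0},
    {"travel": [7,0,0],"yaw": 0},
    {"travel": [7,0,0],"yaw": 0},
    {"travel": [6,0,0],"yaw": 0},
    {"travel": [4,0,0],"yaw": 0},
    {"travel": [2,0,0],"yaw": 0},
    {"travel": [0,0,0],"yaw": 0}
  ]
}}

```text
time_s: 15.52
eef_pos: [0.5771, -0.2187, 0.2508]
tool_rot: [0.997, 0.078, 0.0, -0.0]
contact_force: [-1.3, -1.5, -4.2]
grip_width: 0.132
```

>>> {"op": "arm_command", "data": {
  "plan": [
    {"travel": [3,0,0],"yaw": 0},
    {"travel": [4,0,0],"yaw": 0},
    {"travel": [4,0,0],"yaw": 0},
    {"travel": [2,0,0],"yaw": 0},
    {"travel": [0,0,0],"yaw": 0}
  ]
}}

```text
time_s: 15.93
eef_pos: [0.5901, -0.2169, 0.251]
tool_rot: [0.997, 0.078, 0.0, 0.0]
contact_force: [0.3, 0.1, -2.9]
grip_width: 0.126
```

```bash
python3 -c "
from ov import *
from nav import *
go(.5911,-.2161,.218,.1564)
snap('side','side15')
p=ctrl.state()['eef_pos']; print(p)
q=[p[0],p[1],.157]; h=.2283
segs=[([(.072,y,h),(0,y,h),(-.012,y,h),(-.024,y,h+.017)],(0,0,255)) for y in(.031,-.031)]
ovl([0.59114178,-0.21612791,0.15644],'side15',(240,100,330,190),7,'o9',segs)
crop('side15',240,100,330,190,7,'d18')
"
```

```text
t 15.93 pos [ 0.5901 -0.2169  0.251 ] ang 0.156 zax [ 0.001 -0.    -1.   ] tool d mm [ 1.1 -0.6 33. ] len 33 F [ 0.34  0.06 -2.89] grip 10.9 T [ 0.018 -0.144 -0.018]
yaw -0.0
[ 0.58967031 -0.21687856  0.25094031]
```

View pics/d18.png

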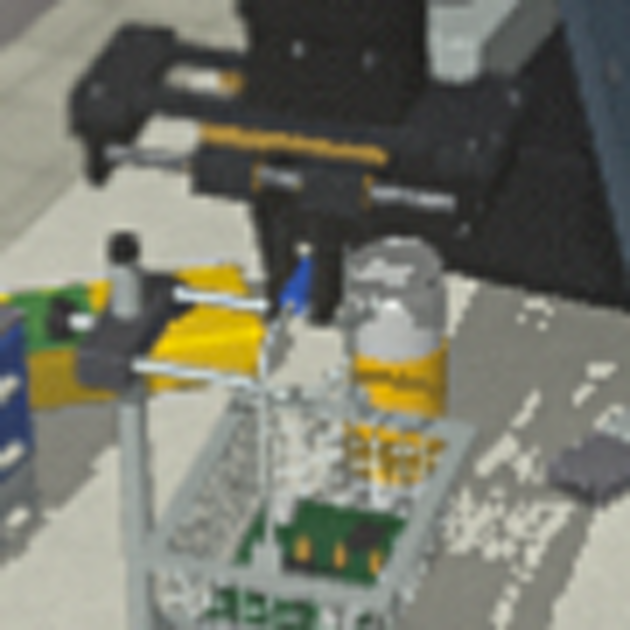

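View pics/o9.png

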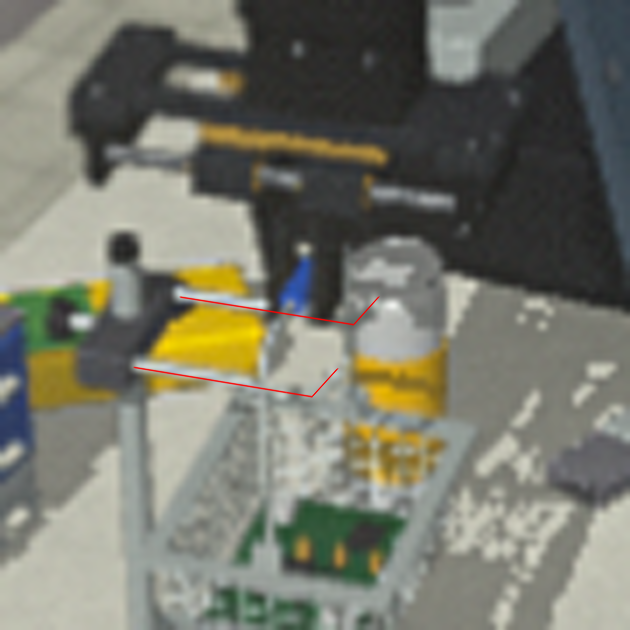

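>>> {"op": "arm_command", "data": {
  "plan": [
    {"travel": [0.5,0,2],"yaw": 0},
    {"travel": [0.5,0,4],"yaw": 0},
    {"travel": [0,0,5],"yaw": 0},
    {"travel": [0,0,5],"yaw": 0},
    {"travel": [0,0,4],"yaw": 0},
    {"travel": [0,0,2],"yaw": 0},
    {"travel": [0,0,1],"yaw": 0},
    {"travel": [0,0,0],"yaw": 0}
  ]
}}

```text
time_s: 16.65
eef_pos: [0.5903, -0.2167, 0.2275]
tool_rot: [0.997, 0.078, -0.0, -0.0]
contact_force: [-0.2, 0.2, -4.8]
grip_width: 0.126
```

>>> {"op": "arm_command", "data": {
  "plan": [
    {"travel": [0,0,1],"yaw": 0},
    {"travel": [0,0,1],"yaw": 0},
    {"travel": [0,0,1],"yaw": 0},
    {"travel": [0,0,0],"yaw": 0}
  ]
}}

```text
time_s: 16.98
eef_pos: [0.5903, -0.2167, 0.2249]
tool_rot: [0.997, 0.078, -0.0, -0.0]
contact_force: [-0.6, -0.2, -3.4]
grip_width: 0.128
```

```bash
python3 -c "
from ov import *
from nav import *
go(.5911,-.2161,.218,.1564)
snap('side','side16')
crop('side16',240,100,330,190,7,'d19')
"
```

```text
t 16.98 pos [ 0.5903 -0.2167  0.2249] ang 0.156 zax [-0.  0. -1.] tool d mm [ 0.8 -0.5  6.9] len 7 F [-0.57 -0.24 -3.44] grip 11.1 T [-0.03  -0.137  0.008]
yaw -0.0
```

View pics/d19.png

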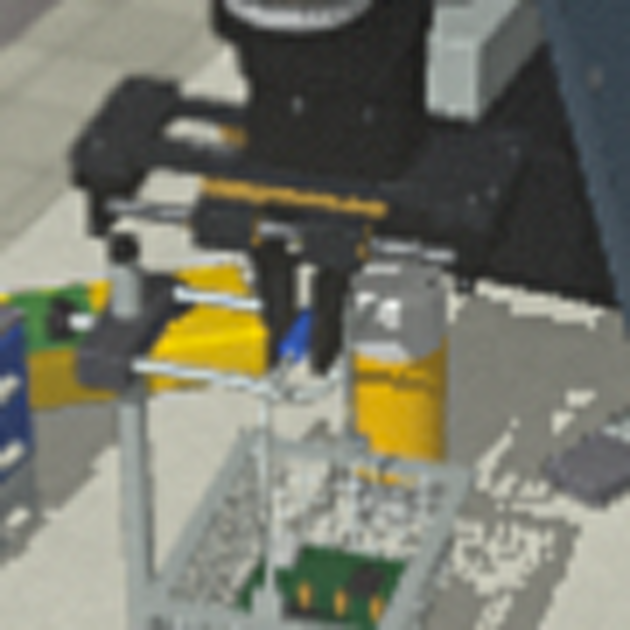

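>>> {"op": "arm_command", "data": {
  "plan": [
    {"travel": [0,0,1],"yaw": 0},
    {"travel": [0,0,1],"yaw": 0},
    {"travel": [0,0,1],"yaw": 0},
    {"travel": [0,0,0],"yaw": 0}
  ]
}}

```text
time_s: 17.37
eef_pos: [0.5902, -0.2166, 0.2217]
tool_rot: [0.997, 0.078, -0.0, -0.0]
contact_force: [0.0, 0.3, -4.3]
grip_width: 0.127
```

>>> {"op": "arm_command", "data": {
  "plan": [
    {"travel": [0,0,1],"yaw": 0},
    {"travel": [0,0,1],"yaw": 0},
    {"travel": [0,0,0],"yaw": 0}
  ]
}}

```text
time_s: 17.62
eef_pos: [0.5903, -0.2167, 0.2197]
tool_rot: [0.997, 0.078, -0.0, -0.0]
contact_force: [-0.5, 1.1, -3.6]
grip_width: 0.129
```

>>> {"op": "arm_command", "data": {
  "plan": [
    {"travel": [0,0,1],"yaw": 0},
    {"travel": [0,0,0],"yaw": 0}
  ]
}}

```text
time_s: 17.78
eef_pos: [0.5903, -0.2167, 0.2188]
tool_rot: [0.997, 0.078, -0.0, -0.0]
contact_force: [-0.0, -0.3, -4.3]
grip_width: 0.128
```

```bash
python3 -c "
from nav import *
go(.5911,-.2161,.218,.1564)"
```

```text
t 17.78 pos [ 0.5903 -0.2167  0.2188] ang 0.156 zax [-0.  0. -1.] tool d mm [ 0.8 -0.4  0.8] len 1 F [-0.03 -0.32 -4.29] grip 11.2 T [-0.016 -0.065 -0.027]
yaw -0.0
```

>>> {"op": "arm_command", "data": {
  "plan": [
    {"travel": [0,0,1],"yaw": 0},
    {"travel": [0,0,0],"yaw": 0}
  ]
}}

```text
time_s: 17.95
eef_pos: [0.5903, -0.2167, 0.2178]
tool_rot: [0.997, 0.078, -0.0, -0.0]
contact_force: [0.2, 0.3, -3.0]
grip_width: 0.121
```

>>> {"op": "arm_command", "data": {
  "plan": [
    {"travel": [0,0,1],"yaw": 0},
    {"travel": [0,0,0],"yaw": 0}
  ]
}}

```text
time_s: 18.12
eef_pos: [0.5903, -0.2167, 0.2168]
tool_rot: [0.997, 0.078, -0.0, -0.0]
contact_force: [0.1, -0.5, -3.4]
grip_width: 0.125
```

>>> {"op": "arm_command", "data": {
  "plan": [
    {"travel": [0,0,1],"yaw": 0},
    {"travel": [0,0,0],"yaw": 0}
  ]
}}

```text
time_s: 18.28
eef_pos: [0.5903, -0.2167, 0.2158]
tool_rot: [0.997, 0.078, -0.0, -0.0]
contact_force: [-0.0, 0.8, -4.4]
grip_width: 0.124
```

```bash
python3 -c "
from ov import *
from nav import *
go(.5911,-.2161,.218,.1564)
snap('side','side17')
crop('side17',245,115,315,175,9,'d20')
"
```

```text
t 18.28 pos [ 0.5903 -0.2167  0.2158] ang 0.156 zax [-0.  0. -1.] tool d mm [ 0.9 -0.5 -2.2] len 2 F [-0.02  0.84 -4.35] grip 10.8 T [ 0.009 -0.149 -0.02 ]
yaw -0.0
```

View pics/d20.png

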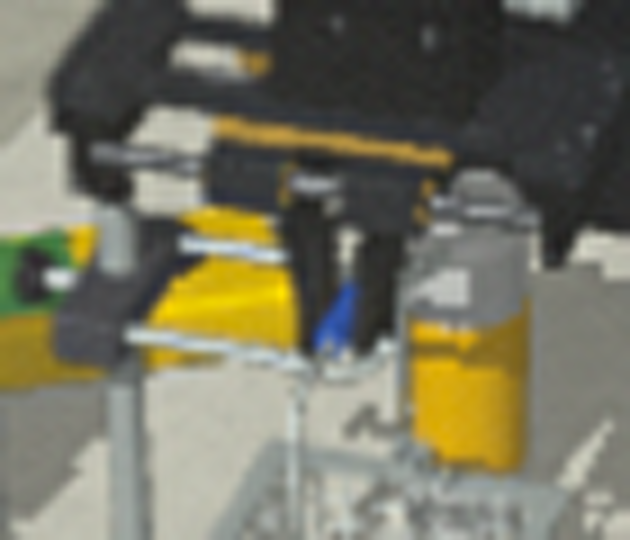

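>>> {"op": "arm_command", "data": {
  "plan": [
    {"travel": [0,0,0.7],"yaw": 0},
    {"travel": [0,0,0],"yaw": 0}
  ]
}}

```text
time_s: 18.5
eef_pos: [0.5904, -0.2167, 0.2151]
tool_rot: [0.997, 0.078, -0.0, -0.0]
contact_force: [-1.0, -0.0, -3.6]
grip_width: 0.125
```

>>> {"op": "arm_command", "data": {
  "plan": [
    {"travel": [0,0,0.7],"yaw": 0},
    {"travel": [0,0,0],"yaw": 0}
  ]
}}

```text
time_s: 18.67
eef_pos: [0.5905, -0.2168, 0.2149]
tool_rot: [0.997, 0.078, 0.0, 0.0]
contact_force: [0.1, 0.5, -1.5]
grip_width: 0.122
```

>>> {"op": "arm_command", "data": {
  "plan": [
    {"travel": [0,0,0.7],"yaw": 0},
    {"travel": [0,0,0],"yaw": 0}
  ]
}}

```text
time_s: 18.83
eef_pos: [0.5905, -0.2168, 0.2147]
tool_rot: [0.997, 0.078, 0.0, 0.0]
contact_force: [-2.1, -0.2, 0.8]
grip_width: 0.125
```

>>> {"op": "arm_command", "data": {
  "plan": [
    {"travel": [0,0,0.7],"yaw": 0},
    {"travel": [0,0,0],"yaw": 0}
  ]
}}

```text
time_s: 19.0
eef_pos: [0.5906, -0.2168, 0.2145]
tool_rot: [0.997, 0.078, 0.0, 0.0]
contact_force: [-2.6, 1.3, 5.9]
grip_width: 0.124
```

>>> {"op": "arm_command", "data": {
  "plan": [
    {"travel": [0,0,-0.9],"yaw": 0},
    {"travel": [0,0,0],"yaw": 0},
    {"travel": [0,0,0],"yaw": 0}
  ]
}}

```text
time_s: 19.25
eef_pos: [0.5905, -0.2168, 0.2146]
tool_rot: [0.997, 0.078, 0.0, 0.0]
contact_force: [-1.5, 1.3, 4.1]
grip_width: 0.126
```

```bash
python3 -c "
from ov import *
from nav import *
go(.5911,-.2161,.2149,.1564)
snap('side','side18');snap('top','top18')
crop('side18',245,120,315,180,9,'d21')
crop('top18',300,110,420,220,6,'d22')
h=.225;p=ctrl.state()['eef_pos'];q=[p[0],p[1],.157];zh=p[2]+.015-.105;L=.105
segs=[(rect(.06,.075,zh-.008),(255,255,0))]+[([(0,s*.064,zh),(0,s*.064,zh+.09),(0,s*.05,zh+L),(0,s*.02,zh+L)],(0,0,255)) for s in(1,-1)]
ovl(q,'side18',(235,110,335,210),6,'o10',segs)
"
```

```text
t 19.25 pos [ 0.5905 -0.2168  0.2146] ang 0.156 zax [ 0. -0. -1.] tool d mm [ 0.7 -0.6 -0.3] len 1 F [-1.51  1.25  4.05] grip 10.9 T [0.159 0.216 0.005]
yaw -0.0
```

View pics/d21.png

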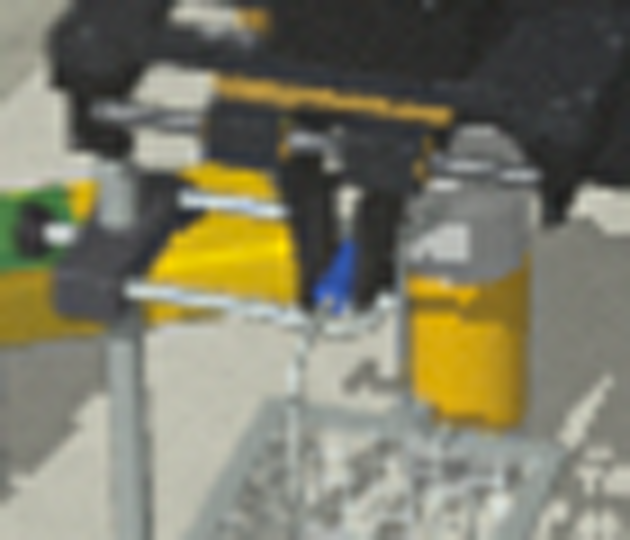

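View pics/o10.png

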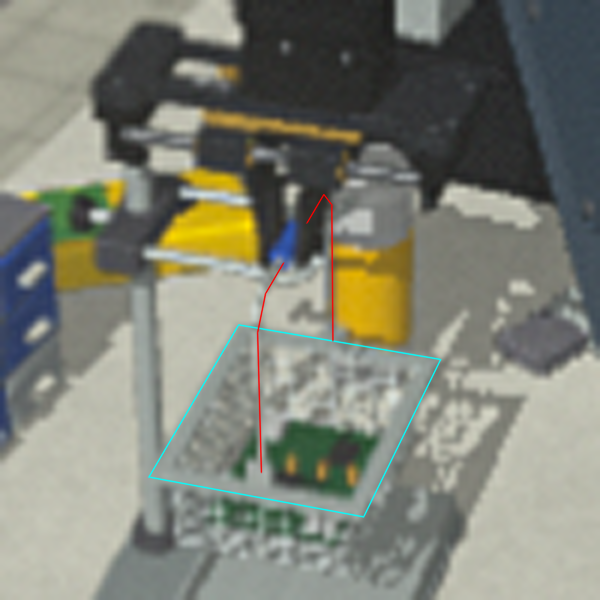

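View pics/d22.png

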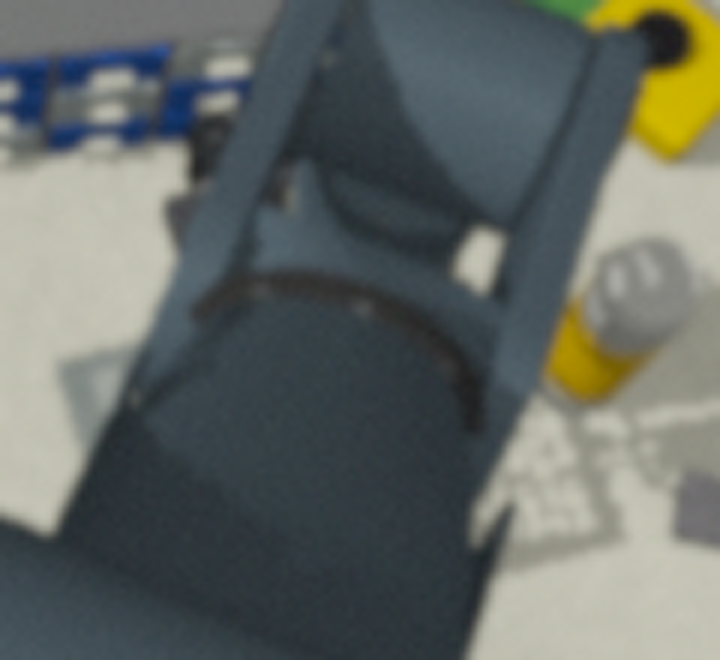

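Wrench check: the contact force acts within about 10 mm of the tool axis, so it is on the prongs and not the post. The weight has come off the wrist. I'll ease back slightly and release.

>>> {"op": "arm_command", "data": {
  "plan": [
    {"travel": [0,0,-0.5],"yaw": 0},
    {"travel": [0,0,0],"yaw": 0},
    {"travel": [0,0,0],"yaw": 0}
  ]
}}

```text
time_s: 19.6
eef_pos: [0.5905, -0.2168, 0.2146]
tool_rot: [0.997, 0.078, 0.0, 0.0]
contact_force: [-2.1, 1.3, 3.5]
grip_width: 0.129
```

>>> {"op": "arm_command", "data": {
  "plan": [
    {"travel": [0,0,0],"yaw": 0},
    {"travel": [0,0,0],"yaw": 0},
    {"travel": [0,0,0],"yaw": 0},
    {"travel": [0,0,0],"yaw": 0}
  ],
  "grip": 16
}}

```text
time_s: 19.93
eef_pos: [0.5906, -0.2168, 0.2142]
tool_rot: [0.997, 0.078, 0.0, 0.0]
contact_force: [0.5, -0.5, 0.5]
grip_width: 0.183
```

>>> {"op": "arm_command", "data": {
  "plan": [
    {"travel": [0,0,0],"yaw": 0},
    {"travel": [0,0,0],"yaw": 0},
    {"travel": [0,0,0],"yaw": 0},
    {"travel": [0,0,0],"yaw": 0}
  ],
  "grip": 32
}}

```text
time_s: 20.27
eef_pos: [0.5905, -0.2168, 0.2145]
tool_rot: [0.997, 0.078, 0.0, 0.0]
contact_force: [-0.1, -0.3, -0.3]
grip_width: 0.343
```

```bash
python3 -c "
from ov import *
from nav import *
go(.5911,-.2161,.2149,.1564)
snap('side','side19')
crop('side19',235,110,335,210,6,'d23')
"
```

```text
t 20.27 pos [ 0.5905 -0.2168  0.2145] ang 0.156 zax [ 0. -0. -1.] tool d mm [ 0.7 -0.6 -0.4] len 1 F [-0.09 -0.31 -0.27] grip 29.9 T [-0.027 -0.107  0.026]
yaw -0.0
```

View pics/d23.png

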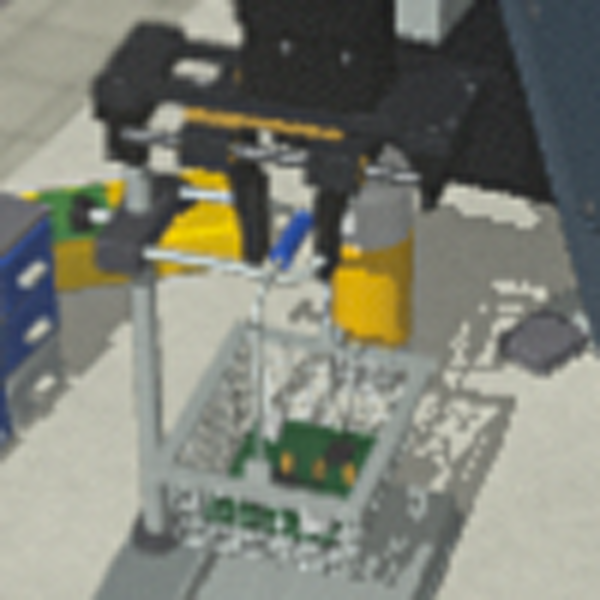

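>>> {"op": "arm_command", "data": {
  "plan": [
    {"travel": [0,0,-2],"yaw": 0},
    {"travel": [0,0,-4],"yaw": 0},
    {"travel": [0,0,-6],"yaw": 0},
    {"travel": [0,0,-8],"yaw": 0},
    {"travel": [0,0,-10],"yaw": 0},
    {"travel": [0,0,-12],"yaw": 0},
    {"travel": [0,0,-15],"yaw": 0},
    {"travel": [0,0,-15],"yaw": 0},
    {"travel": [0,0,-15],"yaw": 0},
    {"travel": [0,0,-10],"yaw": 0}
  ]
}}

```text
time_s: 21.15
eef_pos: [0.5911, -0.2171, 0.3145]
tool_rot: [0.997, 0.078, 0.002, 0.001]
contact_force: [0.6, -0.6, 0.1]
grip_width: 0.37
```

>>> {"op": "arm_command", "data": {
  "plan": [
    {"travel": [-10,0,-5],"yaw": 0},
    {"travel": [-20,0,0],"yaw": 0},
    {"travel": [-25,0,0],"yaw": 0},
    {"travel": [-25,0,0],"yaw": 0},
    {"travel": [-25,0,0],"yaw": 0},
    {"travel": [-20,0,0],"yaw": 0},
    {"travel": [-10,0,0],"yaw": 0},
    {"travel": [0,0,0],"yaw": 0}
  ]
}}

```text
time_s: 21.82
eef_pos: [0.4548, -0.2376, 0.3167]
tool_rot: [0.997, 0.077, -0.001, -0.0]
contact_force: [1.3, -0.1, 0.4]
grip_width: 0.367
```

```bash
python3 -c "
from ov import *
from nav import *
go(.5911,-.2161,.2149,.1564)
snap('side','side20');snap('top','top20')
crop('side20',235,115,335,215,6,'d24');crop('top20',300,110,420,220,6,'d25')
"
```

```text
t 21.82 pos [ 0.4548 -0.2376  0.3167] ang 0.154 zax [-0.001  0.001 -1.   ] tool d mm [138.1  -0.2 101.6] len 171 F [ 1.29 -0.13  0.36] grip 31.9 T [-0.021 -0.082  0.006]
yaw -0.002
```

View pics/d24.png

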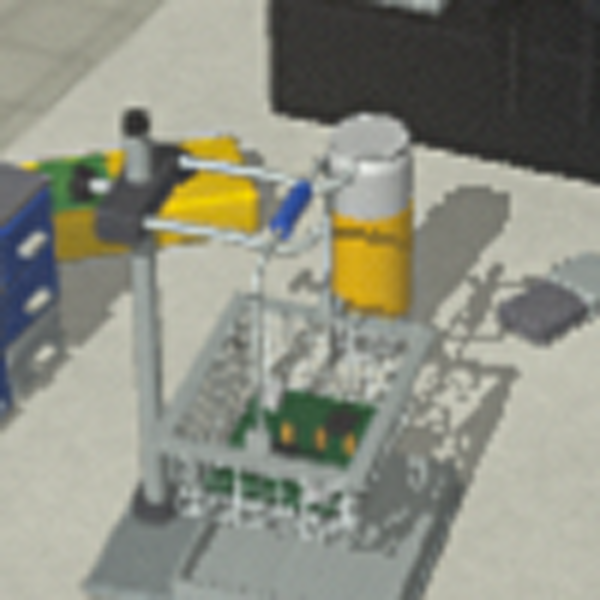

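View pics/d25.png

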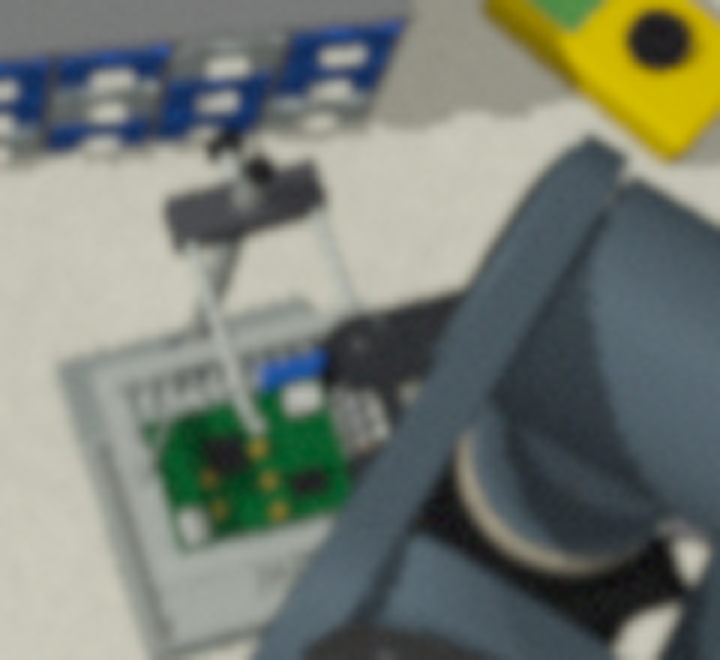

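View pics/top20.png

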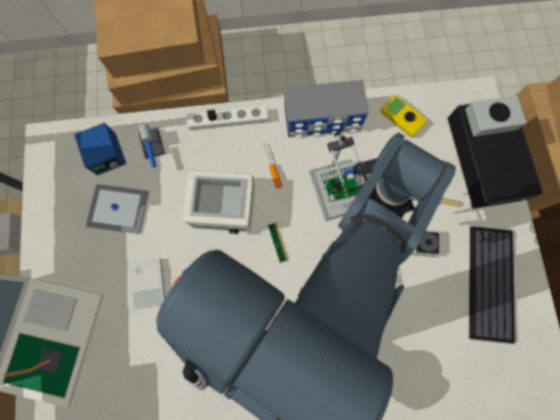

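>>> {"op": "arm_command", "data": {
  "plan": [
    {"travel": [-15,0,-5],"yaw": 0},
    {"travel": [-25,0,-5],"yaw": 0},
    {"travel": [-15,0,-5],"yaw": 0},
    {"travel": [0,0,0],"yaw": 0},
    {"travel": [0,0,0],"yaw": 0},
    {"travel": [0,0,0],"yaw": 0},
    {"travel": [0,0,0],"yaw": 0},
    {"travel": [0,0,0],"yaw": 0},
    {"travel": [0,0,0],"yaw": 0},
    {"travel": [0,0,0],"yaw": 0}
  ]
}}

```text
time_s: 22.75
eef_pos: [0.4031, -0.2461, 0.3313]
tool_rot: [0.997, 0.078, -0.0, -0.0]
contact_force: [0.1, -0.3, 0.5]
grip_width: 0.369
```

```bash
python3 -c "
from ov import *
from nav import *
go(.5911,-.2161,.2149,.1564)
snap('side','side21');snap('top','top21')
a=load('side20')['pixels'][115:215,240:310].astype(int);b=load('side21')['pixels'][115:215,240:310].astype(int);print('diff',abs(a-b).mean())
crop('side21',255,130,315,180,12,'d26');crop('top21',300,110,420,220,6,'d27')
"
```

```text
t 22.75 pos [ 0.4031 -0.2461  0.3313] ang 0.157 zax [-0.  0. -1.] tool d mm [190.4  -0.3 116.4] len 223 F [ 0.06 -0.35  0.55] grip 32.1 T [-0.007 -0.076  0.047]
yaw 0.0
diff 1.7063333333333333
```

View pics/d26.png

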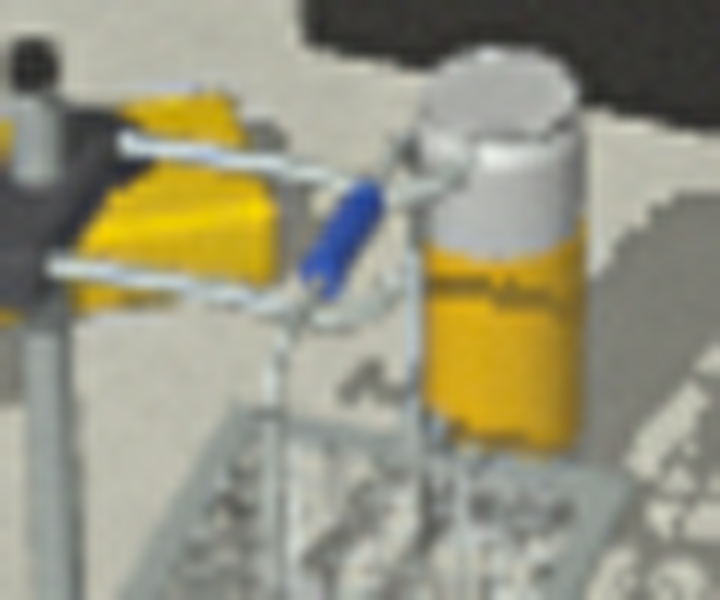

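View pics/d27.png

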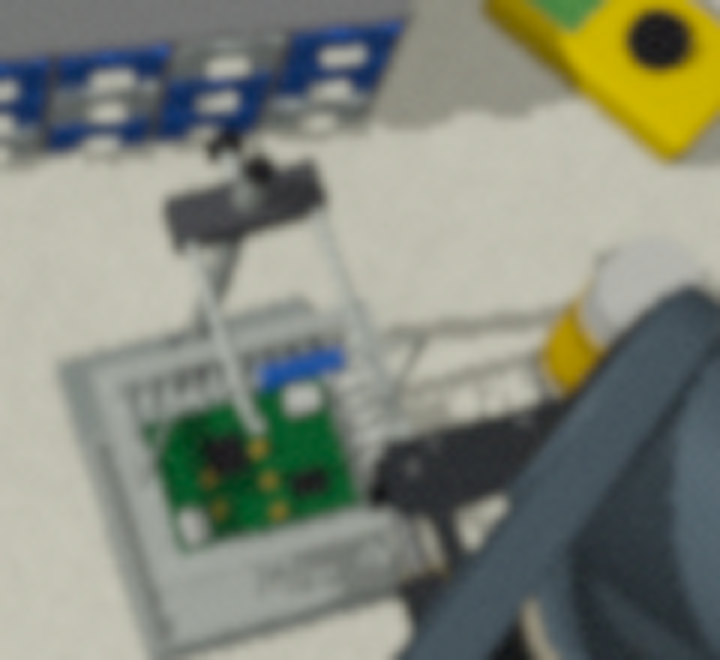

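View pics/side21.png

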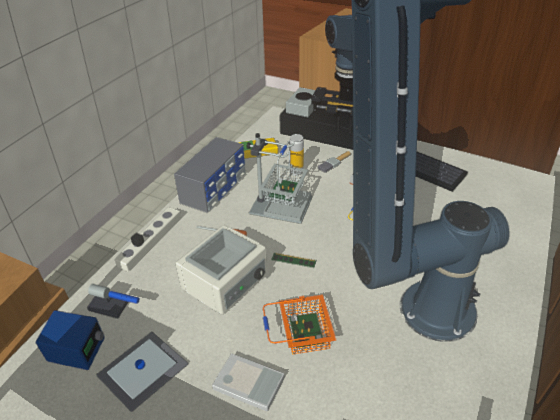

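The bail lies over both prongs with the sleeve between them: side (283,149), top (350,171). The basket is level and not moving, and the gripper is clear.

```bash
python3 -c "
from cell import job_done
print(job_done())"
```

```text
the job is handed in; nothing more can be done
None
```

The basket now hangs level by its bail over both prongs of the drain stand. The job was handed in at about 23 s of the 72 s allowed.

- **Raising the bail:** I gripped the blue sleeve and raised the bail along its arc. Halfway up, a sideways load of about 5 N built up, so I opened the fingers slightly and finished the swing with a loose hold. The bail then stood at about 1.55 rad, by a rough estimate from the side picture.
- **Basket in the tank:** It stayed seated, but it slid a few millimetres to the back within its play.
- **Lifting and carrying:** I lifted straight up and the basket stayed level. The projected basket outline matched the side picture.
- **Hanging:** I passed the bail about 15 mm over the prong tips and lowered in steps of about 1 mm until the weight came off the wrist. The upward force there peaked at 5.9 N before I opened the gripper.

**Last checks:**
- Both pictures show the sleeve between the prongs, with the wire over each.
- The basket was not moving between the last two pictures, about 1 s apart.
- The wrist force read about zero, with the gripper well clear.
- I saw nothing else moved in the pictures, though the arm hid parts of the bench.

**Disagreement:** The camera put the seat line at about 228 mm, while contact showed about 225 mm. I went by the contact.

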